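# Fit the brass blade and set the bench stop to its mark

### The arm

A 6-joint arm with a two-finger parallel gripper is mounted at the origin on a cart in front of the work surface, level with it; the furniture and walls round the work are solid. World frame = base frame: x ahead of the robot, y to its left, z up, the work surface at z = 0. Lengths are in m, angles in rad, forces in N, time in s.
With the tool pointing down it reaches from about 0.25 to 0.725 m from the base axis. Payload 4 kg.
Tool frame: the origin (TCP) lies midway between the tips of the shut fingers; the grasp point (between the pads) lies 19 mm behind it (bot.grasp_offset is the distance from the TCP to the grasp point, in m); z points along the fingers, y is the direction in which the jaws open and shut (so a half turn about z gives the same grasp; the last joint's range is limited). The gripper opens to 85 mm and grips with 20 to 120 N. Pads are 22 mm wide; open, the fingers measure 114 mm over their backs; the gripper's body (76 mm by 85 mm) begins 54 mm behind the grasp point. The pads swing forward as they close: fully open they stand 13 mm farther back than shut.
Start: joints at [-1.264, 0.241, 0.005, 1.335, 0, 1.571], TCP at [0.151, -0.477, 0.205] pointing down, gripper open.
Joint ranges: [-2.72, 2.72], [-1.05, 1.87], [-1.09, 1.28], [-1.99, 2.15], [-1.42, 1.44], [-3.14, 3.14]. Speed limits (rad/s): [2.79, 2.79, 3.14, 3.14, 3.14, 3.14].

### API

Orientations are given as a unit quaternion [x, y, z, w].
In Python, from workcell import sensors, optics, bot gives the robot as it stands.
- The arm moves only by the tool apply_moves, never from a script. Its argument "plan" is one flat list of numbers, 6 for each row, row after row: the shift along the tool's x, y, z in m, then the turn, a rotation vector about the tool's x, y, z in rad. In form: [tx, ty, tz, ax, ay, az, tx, ty, tz, ax, ay, az, ...]. A call has 1 to 12 rows; each row is the pose to reach, as a shift and turn from the pose commanded when the call began, along the tool's axes at that moment; what a row does not reach only later rows make up. A row lasts 1/12 s, in which the tool goes at most 41.7 mm and 7.16 degrees, less where a joint would pass 70% of its speed; a pose out of reach is approached as far as the arm can. A call with a gripper value outside its range is refused whole. "grip" is the finger opening in m, from 0 to 0.0854, set as the call begins (left out, the last holds). The fingers move at their own pace and stop on an object; the grip force is fixed at half the most. Time passes only in rows, so rows that repeat a pose let the fingers close. It gives the time, the measured TCP pose, the force and the opening at its end, in the units of the state.
- sensors.get_obs(): the state, without advancing time (a new reading comes with each control period).
- optics.camera(name): name is "scene" or "top" or "wrist"; returns a dict with "pixels" (420x560x3 uint8, red, green, blue), "fx", "fy", "cx", "cy" (pixels), "k1" (the pictures are not rectified: a ray, as slopes to the right and down, at radius r is drawn at 1 + k1 r^2 times it, then the intrinsics apply), "pose" (4x4, takes a point from camera to world coordinates); the wrist camera has in their place "tool_from_camera" (4x4, takes a point from camera to tool coordinates, whose origin is the TCP and whose axes are the flange's). Camera axes: x right, y up, looking along -z (the intrinsics and any distortion apply to the point x, -y, -z); pixel columns grow to the right and rows downward; lengths in m; the calibration is good to about 2 mm. A picture is of the moment at which its call begins: read the wrist's pose just before it. There is no depth.
- bot.job_done(): hands the job in, once; it reports no verdict.
The state is a dict: "clock": time; "joint_pos": joint angles; "joint_vel": joint speeds; "tau": joint torques, N m; "eef_pos": TCP position; "tool_rot": TCP orientation; "ft_force": force on the tool from outside, world axes, zero at the start; "ft_torque": the same for the moment, N m; "grip_width": finger opening in m.
Only numpy, scipy, OpenCV 4.12 (cv2) and the standard library are available. Lean on these libraries where they do the work, as an engineer would, in place of code of your own. Each camera call takes 0.05 s, during which the arm holds its last target.

### The job

Set up the bench stop for the next batch: take the brass-yellow stop blade out of the black rack, slide it edgewise all the way down into the slot in the head of the stop's sliding leg, and let it go. Then draw the leg towards the robot until the front edge of its head lines up with the red mark on the rail and, holding it there against its return spring, press the red cam lever in until it lies flat against the leg; do not close the lever before the leg is at the mark. Finish while still gripping the leg at the mark with the lever closed, and leave the steel blade and the other things where they are.

Things in the scene. Friction and masses are not known exactly. Their poses are not given: they have to be found in the camera images.
- brass_blade_mid (a point): centre of the brass-yellow stop blade, a loose flat plate 8 mm thick (x), 60 mm long (y), 38 mm high (z), about 140 g, mid-height 19 mm above its lower edge. It starts upright in one of the two slots of the rack, 12 mm deep in it, top edge at z = 44 mm; either way round will do. x is along the thickness, z up.
- steel_blade_mid (a point): centre of the grey steel blade, same size, in the rack's other slot, 52 mm from the brass one along the thickness; to stay there
- blade_rack: black rack fixed to the worktop, 104 x 80 mm, 18 mm high, origin at the centre of its underside; two slots along its y, 52 mm apart along its x
- slot_floor (a point): centre of the floor of the blade slot in the leg's head; moves with the leg. The slot is 10.5 mm wide (x, the sliding direction) and 63 mm long (y), 14 mm deep, with 3 mm lead-in chamfers; its floor is at z = 18 mm and the head's top at z = 32 mm. A seated blade stands on the floor, its centre 19 mm above this point.
- leg_neck (a point): centre of the neck of the bench stop's sliding leg, an aluminium bar 22 mm wide (y), z = 12 to 34 mm. The leg slides along x of this frame (x points away from the robot, y to the left). The dark clamp body starts 25 mm from this point in +x. Beneath are only the rail, 18 mm wide, to z = 11 mm, and its base plate, 32 mm wide, to z = 4 mm.
- head_rear (a point): middle of the rear face of the leg's slotted head, 27 mm from leg_neck in -x: fingers on either side of the neck can pull the leg by this face. The head is 84 mm wide (y), 26 mm long (from here in -x), z = 12 to 32 mm; moves with the leg.
- stop_leg (a joint): how far the leg is drawn out towards the robot, m; 0 home, 0.042 at most; a spring pulls it home with 5 to 6 N
- leg_edge (a point): middle of the front (robot side) upper edge of the leg's head, z = 32 mm; 53 mm from leg_neck in -x; moves with the leg
- mark_line (a point): the red length mark on the rail: front edge of the red line across the rail, z = 11 mm. The leg is at the mark when leg_edge stands straight above this line. It is 18 to 38 mm in front of leg_edge at the start and stays where it is. x along the rail, away from the robot.
- cam_lever (a joint): angle of the red cam lever, rad; 0 closed, lying along the right (-y) side of the leg; 0.36 to 0.46 at the start, standing out. It turns on an upright pin on the clamp body, 35 mm from leg_neck in +x and 17 mm in -y, stays where it is put and takes about 6 N at its end to close; closed, its cam locks the leg to the rail.
- lever_tip (a point): outer face of the lever near its free end, where a finger presses, z = 23 mm, 49 mm from the pin. Lever 56 mm long, 9 mm thick, z = 14 to 32 mm; moves with the leg. Closed, its outer face lies 21.5 mm in -y from the leg's middle, so that neck and lever together are 32.5 mm wide; open by 0.46 its free end reaches 47 mm in -y.
- bits: black bit block, 28 x 90 x 39 mm, origin under its centre; to be left alone
- locker: red thread-locker bottle, 24 x 40 x 94 mm, standing, origin under its centre; to be left alone
- gauge: plug gauge lying on the worktop right of the stop, 18 x 94 x 16 mm, origin under its centre; to be left alone

How it is judged:
On the way, in this order (a step that is already met when the one before it is completed fails the run):
1. the brass blade stands fully down in the head's slot and is let go (z of brass_blade_mid in the frame of slot_floor between 0.015 and 0.022 m and x of brass_blade_mid in the frame of slot_floor between -0.006 and 0.006 m and y of brass_blade_mid in the frame of slot_floor between -0.006 and 0.006 m and angle between brass_blade_mid's own z axis and vertical below 0.2 rad and contact force between the fingers and brass_blade below 0.3 N), for 0.2 s.
2. the leg is held at the mark with the lever still open (x of leg_edge in the frame of mark_line between -0.003 and 0.003 m and value of joint cam_lever above 0.25 rad and (contact force between the fingers and stop_leg_c0 above 1.5 N or contact force between the fingers and stop_leg_c1 above 1.5 N or contact force between the fingers and stop_leg_c2 above 1.5 N or contact force between the fingers and stop_leg_c5 above 1.5 N or contact force between the fingers and stop_leg_c6 above 1.5 N)), for 0.2 s.
At the end, for the whole second after the job is handed in: The gripper still holds the leg (at least 1.5 N on neck or head), the head's front edge is within 3 mm of the red mark, the cam lever is closed (under 0.05 rad), and the brass blade stands seated in the head's slot (within 3 to 4 mm of full depth, 6 mm sideways) (x of leg_edge in the frame of mark_line between -0.003 and 0.003 m and value of joint cam_lever below 0.05 rad and (contact force between the fingers and stop_leg_c0 above 1.5 N or contact force between the fingers and stop_leg_c1 above 1.5 N or contact force between the fingers and stop_leg_c2 above 1.5 N or contact force between the fingers and stop_leg_c5 above 1.5 N or contact force between the fingers and stop_leg_c6 above 1.5 N) and z of brass_blade_mid in the frame of slot_floor between 0.015 and 0.022 m and x of brass_blade_mid in the frame of slot_floor between -0.006 and 0.006 m and y of brass_blade_mid in the frame of slot_floor between -0.006 and 0.006 m and angle between brass_blade_mid's own z axis and vertical below 0.2 rad); the arm keeps its last pose, push and grip.
It fails at once if the lever is closed while the leg is off the mark (value of joint cam_lever below 0.2 rad and (x of leg_edge in the frame of mark_line below -0.006 m or x of leg_edge in the frame of mark_line above 0.006 m)).
It fails at once if the steel blade is taken or knocked (distance of steel_blade_mid from where it was at the start of the episode above 0.015 m).
It fails at once if the red mark is shifted (distance of mark_line from where it was at the start of the episode above 0.004 m).
It fails at once if a bystander is disturbed (distance of any of bits, locker, gauge from where it was at the start of the episode above 0.02 m).
It also fails if it takes over 58 s, if anything falls off the work surface, if the arm or the gripper's body presses on something with over 40 N, if the wrist force passes 120 N, or if a joint passes its speed limit or range.

## Working session

There is one attempt and no reset: what is moved stays moved. The work goes in short steps, Python scripts to look and compute and a tool call to move; the robot and the scene stay as the last step left them, time stands still between calls to the robot, and variables do not carry over. Pictures are saved under pics/ and viewed, and the job is handed in when it is done.

Besides the shell and the picture viewer there is one more tool, called as name(argument=value, ...) on one line, values as JSON. apply_moves: Moves the arm, as the interface text tells. Its arguments: {"type":"object","properties":{"plan":{"type":"array","items":{"type":"number"}},"grip":{"type":"number"}},"required":["plan"]}

```bash
ls; mkdir -p pics
python3 - <<'E'
from workcell import sensors, optics, bot
import cv2
print(sensors.get_obs())
for n in ["scene","top","wrist"]:
    c=optics.camera(n)
    cv2.imwrite(f"pics/{n}0.png",c["pixels"][:,:,::-1])
    print(n,{k:v for k,v in c.items() if k!="pixels"})
print(bot.grasp_offset)
E
```

```text
pics
{'clock': 0.0, 'joint_pos': array([-1.26401818e+00,  2.41413421e-01,  3.67012320e-03,  1.33516205e+00,
       -4.81166356e-05,  1.57079229e+00]), 'joint_vel': array([-0.00032261, -0.00227938,  0.00115588,  0.00050308,  0.00028488,
        0.00060016]), 'tau': array([-9.38933808e-04, -3.72314537e+01,  2.52409369e+01,  1.70999730e-02,
       -1.56107326e-04,  2.10809802e-06]), 'eef_pos': array([ 0.15076816, -0.47599414,  0.20409213]), 'tool_rot': array([ 9.88258082e-01,  1.52790218e-01, -1.84890736e-04, -1.03845494e-03]), 'ft_force': array([ 0.13004408, -0.04224243, -0.70351633]), 'ft_torque': array([ 0.04519018, -0.00114174, -0.01030559]), 'grip_width': 0.08526487930548256}
scene {'fx': 381.26139829177754, 'fy': 381.26139829177754, 'cx': 287.09259655899467, 'cy': 209.9476508129709, 'k1': -0.09421285155065527, 'pose': array([[ 0.86519993,  0.32552609, -0.38139461,  0.20946797],
       [-0.50101629,  0.53044599, -0.68381995, -0.58365112],
       [-0.02029199,  0.78272589,  0.62203571,  0.58738235],
       [ 0.        ,  0.        ,  0.        ,  1.        ]])}
top {'fx': 484.447807
[... 171 characters left out ...]
2288331],
       [-0.99911631, -0.03052814, -0.02888995, -0.0019348 ],
       [-0.03198313,  0.10623891,  0.99382613,  1.00752256],
       [ 0.        ,  0.        ,  0.        ,  1.        ]])}
wrist {'fx': 305.3786599372319, 'fy': 305.3786599372319, 'cx': 282.42126688971035, 'cy': 206.4926416642918, 'k1': 0.0048613410768065185, 'tool_from_camera': array([[ 4.90625029e-04,  9.49012883e-01,  3.15236907e-01,
         7.99972203e-02],
       [ 9.99999788e-01, -3.30413831e-04, -5.61666285e-04,
         2.88580546e-04],
       [-4.28869906e-04,  3.15237115e-01, -9.49012844e-01,
        -1.68538285e-01],
       [ 0.00000000e+00,  0.00000000e+00,  0.00000000e+00,
         1.00000000e+00]])}
0.0187
```

View pics/top0.png

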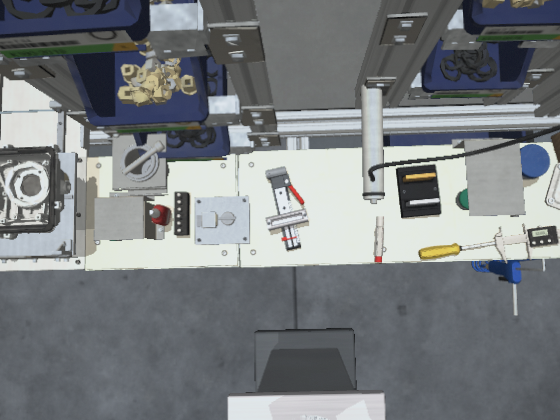

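View pics/scene0.png

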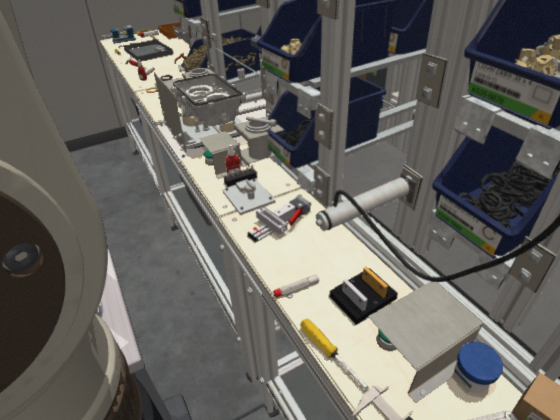

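```bash
cat > h.py <<'E'
import numpy as np, cv2
from workcell import sensors, optics, bot
from scipy.spatial.transform import Rotation as R
def tool():
    o=sensors.get_obs(); T=np.eye(4); T[:3,:3]=R.from_quat(o["tool_rot"]).as_matrix(); T[:3,3]=o["eef_pos"]; return T,o
def cam(n):
    T,o=tool(); c=optics.camera(n)
    c["P"]=c["pose"] if n!="wrist" else T@c["tool_from_camera"]
    return c
def px2w(c,u,v,z):
    xd=(u-c["cx"])/c["fx"]; yd=(v-c["cy"])/c["fy"]
    rd=np.hypot(xd,yd); r=rd
    for _ in range(20): r=rd/(1+c["k1"]*r*r)
    s=r/rd if rd>0 else 1
    d=c["P"][:3,:3]@np.array([xd*s,-yd*s,-1]); p=c["P"][:3,3]
    return p+d*(z-p[2])/d[2]
def w2px(c,X):
    X=np.asarray(X,float)
    q=c["P"][:3,:3].T@(X-c["P"][:3,3]); x=q[0]/-q[2]; y=-q[1]/-q[2]; s=1+c["k1"]*(x*x+y*y)
    return np.array([c["cx"]+c["fx"]*x*s, c["cy"]+c["fy"]*y*s])
def save(name,im,crop=None,k=1):
    if crop: u0,v0,u1,v1=crop; im=im[v0:v1,u0:u1]
    im=cv2.resize(im,None,fx=k,fy=k,interpolation=cv2.INTER_CUBIC)
    cv2.imwrite("pics/"+name+".png",im[:,:,::-1])
E
python3 - <<'E'
from h import *
c=cam("top"); save("t1",c["pixels"],(240,140,460,280),3.6)
for n,u,v,z in [("brass",421,178,.044),("steel",424,203,.044),("rack",418,190,.018),("lever pin",286,180,.03),("mark",289,239,.011),("tubeend",374,195,.1),("tubeend",374,195,.0)]:
    print(n,px2w(c,u,v,z).round(3))
c=cam("scene"); save("s1",c["pixels"],(230,180,430,330),4)
E
```

```text
brass [ 0.578 -0.244  0.044]
steel [ 0.528 -0.248  0.044]
rack [ 0.558 -0.243  0.018]
lever pin [0.585 0.027 0.03 ]
mark [0.466 0.024 0.011]
tubeend [ 0.54 -0.14  0.1 ]
tubeend [ 0.553 -0.156  0.   ]
```

View pics/wrist0.png

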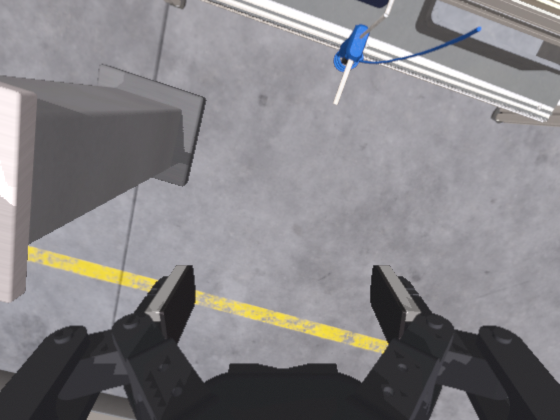

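View pics/t1.png

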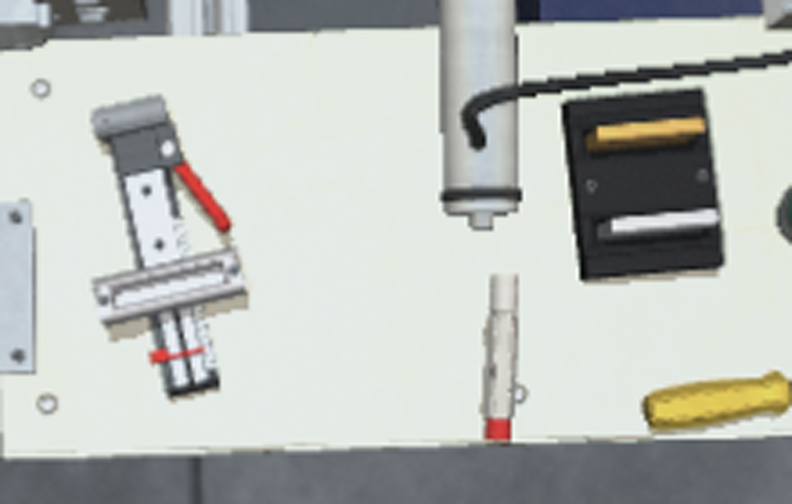

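View pics/s1.png

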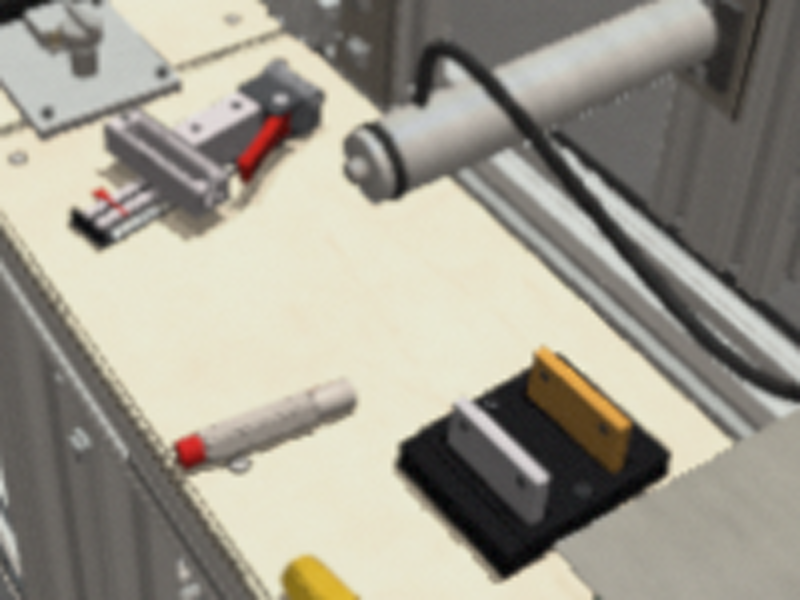

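Run:
```python
from h import *
ct=cam("top"); cs=cam("scene"); im=cs["pixels"].copy(); it=ct["pixels"].copy()
def ep(u,v,zs,col):
    for z in zs:
        p=px2w(ct,u,v,z); q=w2px(cs,p); print((u,v),z,p.round(3),q.round(0))
ep(374,200,np.arange(.05,.32,.03),0)
print()
ep(418,164,np.arange(.05,.4,.04),0)
print(); ep(372,90,np.arange(.05,.4,.04),0)
print(); ep(467,213,np.arange(.0,.2,.02),0)
save("s2",im,(280,150,560,360),2.8)
```

```text
(374, 200) 0.05 [ 0.536 -0.148  0.05 ] [325. 252.]
(374, 200) 0.08 [ 0.533 -0.143  0.08 ] [323. 240.]
(374, 200) 0.11 [ 0.529 -0.138  0.11 ] [320. 228.]
(374, 200) 0.14 [ 0.526 -0.134  0.14 ] [318. 215.]
(374, 200) 0.16999999999999998 [ 0.522 -0.129  0.17 ] [315. 201.]
(374, 200) 0.2 [ 0.518 -0.125  0.2  ] [313. 187.]
(374, 200) 0.22999999999999998 [ 0.515 -0.12   0.23 ] [310. 172.]
(374, 200) 0.26 [ 0.511 -0.116  0.26 ] [307. 156.]
(374, 200) 0.29 [ 0.508 -0.111  0.29 ] [304. 140.]
(374, 200) 0.32 [ 0.504 -0.106  0.32 ] [301. 122.]

(418, 164) 0.05 [ 0.606 -0.239  0.05 ] [382. 267.]
(418, 164) 0.09 [ 0.598 -0.229  0.09 ] [378. 250.]
(418, 164) 0.13 [ 0.591 -0.219  0.13 ] [374. 233.]
(418, 164) 0.16999999999999998 [ 0.583 -0.209  0.17 ] [370. 214.]
(418, 164) 0.20999999999999996 [ 0.575 -0.199  0.21 ] [365. 193.]
(418, 164) 0.24999999999999994 [ 0.568 -0.189  0.25 ] [360. 172.]
(418, 164) 0.29 [ 0.56  -0.179  0.29 ] [355. 149.]
(418, 164) 0.32999999999999996 [ 0.552 -0.169  0.33 ] [349. 124.]
(418, 164) 0.36999999999999994 [ 0.545 -0.16   0.37 ] [343.  98.]

(372, 90) 0.05 [ 0.762 -0
[... 308 characters left out ...]
[390. 137.]
(372, 90) 0.29 [ 0.677 -0.116  0.29 ] [384. 118.]
(372, 90) 0.32999999999999996 [ 0.663 -0.11   0.33 ] [379.  97.]
(372, 90) 0.36999999999999994 [ 0.649 -0.103  0.37 ] [372.  75.]

(467, 213) 0.0 [ 0.509 -0.347  0.   ] [376. 348.]
(467, 213) 0.02 [ 0.507 -0.34   0.02 ] [374. 339.]
(467, 213) 0.04 [ 0.506 -0.333  0.04 ] [372. 330.]
(467, 213) 0.06 [ 0.504 -0.326  0.06 ] [370. 320.]
(467, 213) 0.08 [ 0.502 -0.319  0.08 ] [368. 310.]
(467, 213) 0.1 [ 0.5   -0.313  0.1  ] [366. 300.]
(467, 213) 0.12 [ 0.499 -0.306  0.12 ] [364. 289.]
(467, 213) 0.14 [ 0.497 -0.299  0.14 ] [362. 279.]
(467, 213) 0.16 [ 0.495 -0.292  0.16 ] [360. 267.]
(467, 213) 0.18 [ 0.494 -0.285  0.18 ] [357. 256.]
```

View pics/s2.png

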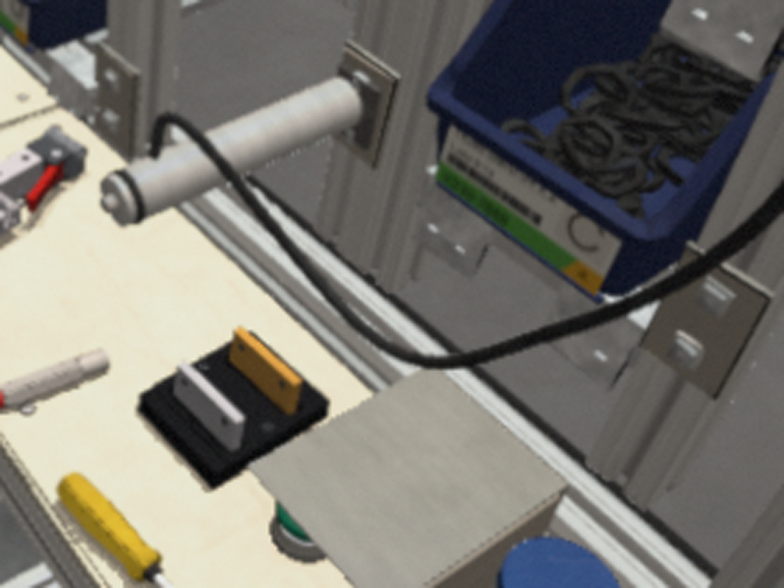

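Run:
```python
from h import *
ct=cam("top"); cs=cam("scene"); g=cs["pixels"].astype(int).max(2); gt=ct["pixels"].astype(int).max(2)
im=cs["pixels"]
for u in range(376,465,8):
    col=gt[145:185,u]; v0=145+np.argmin(col)
    # subset dark centroid
    best=[]
    for z in np.arange(.06,.32,.005):
        p=px2w(ct,u,v0,z); q=w2px(cs,p); a,b=int(round(q[0])),int(round(q[1]))
        best.append((g[b-1:b+2,a-1:a+2].mean(),round(z,3),p.round(3)))
    best.sort(key=lambda t:t[0])
    print(u,v0,col.min(),[(round(b[0]),float(b[1]),b[2][:2]) for b in best[:3]])
```

```text
376 168 51 [(52, 0.17, array([ 0.578, -0.135])), (58, 0.175, array([ 0.577, -0.135])), (66, 0.295, array([ 0.555, -0.116]))]
384 145 43 [(37, 0.295, array([ 0.589, -0.129])), (37, 0.085, array([ 0.639, -0.167])), (37, 0.3, array([ 0.588, -0.128]))]
392 165 44 [(47, 0.165, array([ 0.584, -0.165])), (59, 0.16, array([ 0.585, -0.165])), (86, 0.31, array([ 0.556, -0.137]))]
400 164 35 [(36, 0.155, array([ 0.587, -0.181])), (42, 0.16, array([ 0.586, -0.18 ])), (48, 0.15, array([ 0.588, -0.182]))]
408 182 31 [(52, 0.21, array([ 0.546, -0.181])), (76, 0.215, array([ 0.545, -0.18 ])), (86, 0.28, array([ 0.535, -0.165]))]
416 182 28 [(45, 0.21, array([ 0.545, -0.194])), (69, 0.205, array([ 0.546, -0.195])), (73, 0.215, array([ 0.544, -0.193]))]
424 181 30 [(49, 0.205, array([ 0.547, -0.209])), (77, 0.2, array([ 0.548, -0.21 ])), (86, 0.195, array([ 0.549, -0.211]))]
432 179 29 [(40, 0.195, array([ 0.552, -0.225])), (42, 0.315, array([ 0.533, -0.192])), (46, 0.19, array([ 0.553, -0.226]))]
440 159 53 [(52, 0.115, array([ 0.602, -0.264])), (59, 0.12, array([ 0.601, -0.263])), (61, 0.16, array([ 0.593, -0.251]))]
448 158 53 [(53, 0.105, array([ 0.605, -0.282])), (56, 0.11, array([ 0.604, -0.281])), (57, 0.155, array([ 0.595, -0.267]))]
456 157 50 [(47, 0.1, array([ 0.608, -0.299])), (60, 0.105, array([ 0.607, -0.297])), (78, 0.15, array([ 0.597, -0.283]))]
464 155 56 [(51, 0.1, array([ 0.611, -0.314])), (64, 0.15, array([ 0.601, -0.297])), (77, 0.145, array([ 0.602, -0.299]))]
```

```bash
cat >> h.py <<'E'
def pose(p,yaw,tilt=0):
    c,s=np.cos(yaw),np.sin(yaw); xh=np.array([c,s,0]); up=np.array([0,0,1.])
    z=-up*np.cos(tilt)+xh*np.sin(tilt); x=xh*np.cos(tilt)+up*np.sin(tilt); y=np.cross(z,x)
    T=np.eye(4); T[:3,:3]=np.c_[x,y,z]; T[:3,3]=p; return T
def go(p,yaw,tilt=0,T0=None):
    T,o=tool(); T=T if T0 is None else T0
    D=np.linalg.inv(T)@pose(p,yaw,tilt); rv=R.from_matrix(D[:3,:3]).as_rotvec()
    print("row",np.round(D[:3,3],4).tolist(),np.round(rv,4).tolist(),"rows>=",round(max(np.linalg.norm(D[:3,3])/.0417,np.linalg.norm(rv)/.125),1))
E
python3 - <<'E'
from h import *
go([.42,-.22,.16],.07)
E
```

```text
row [0.334, -0.1634, 0.045] [-0.0002, 0.0, 0.2368] rows>= 9.0
```

apply_moves(plan=[0.11,-0.054,0.01,0,0,0.08,0.22,-0.108,0.025,0,0,0.16,0.334,-0.163,0.045,0,0,0.237,0.334,-0.163,0.045,0,0,0.237,0.334,-0.163,0.045,0,0,0.237,0.334,-0.163,0.045,0,0,0.237,0.334,-0.163,0.045,0,0,0.237,0.334,-0.163,0.045,0,0,0.237,0.334,-0.163,0.045,0,0,0.237,0.334,-0.163,0.045,0,0,0.237,0.334,-0.163,0.045,0,0,0.237,0.334,-0.163,0.045,0,0,0.237])

```text
clock: 1.45
eef_pos: [0.42, -0.2204, 0.16]
tool_rot: [0.999, 0.035, -0.0, 0.0]
ft_force: [-0.0, -0.8, 0.5]
grip_width: 0.0852
```

Run:
```python
from h import *
c=cam("wrist"); np.savez("w1.npz",**c); save("w1",c["pixels"],None,1.42)
```

```text
(no output)
```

View pics/w1.png

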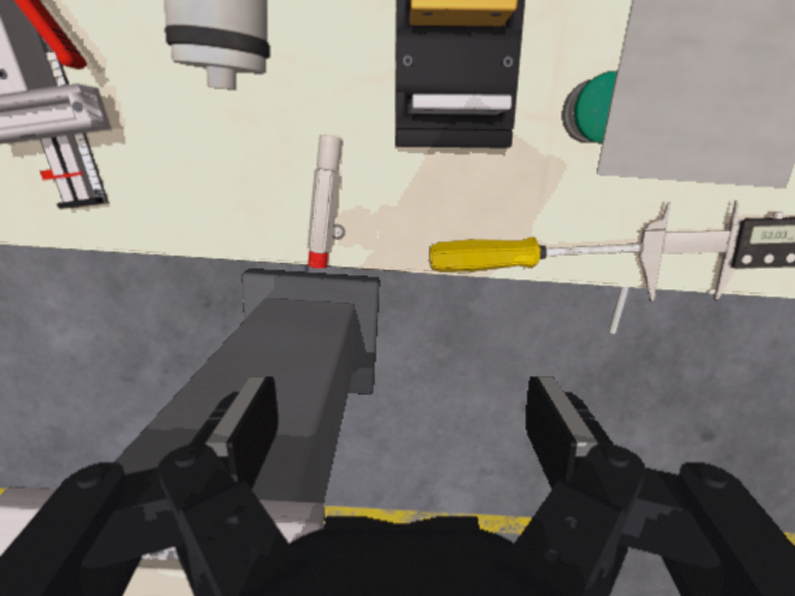

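apply_moves(plan=[0.04,0.015,-0.005,0,0,0,0.08,0.03,-0.01,0,0,0,0.08,0.03,-0.01,0,0,0,0.08,0.03,-0.01,0,0,0])

```text
clock: 1.83
eef_pos: [0.5028, -0.2471, 0.1694]
tool_rot: [0.999, 0.034, -0.0, 0.0]
ft_force: [-0.5, 0.1, -0.2]
grip_width: 0.0854
```

Run:
```python
from h import *
c=cam("wrist"); np.savez("w2.npz",**c); save("w2",c["pixels"],(140,0,420,210),2.8); print(tool()[1]["eef_pos"])
```

```text
[ 0.50126561 -0.24634199  0.16949632]
```

View pics/w2.png

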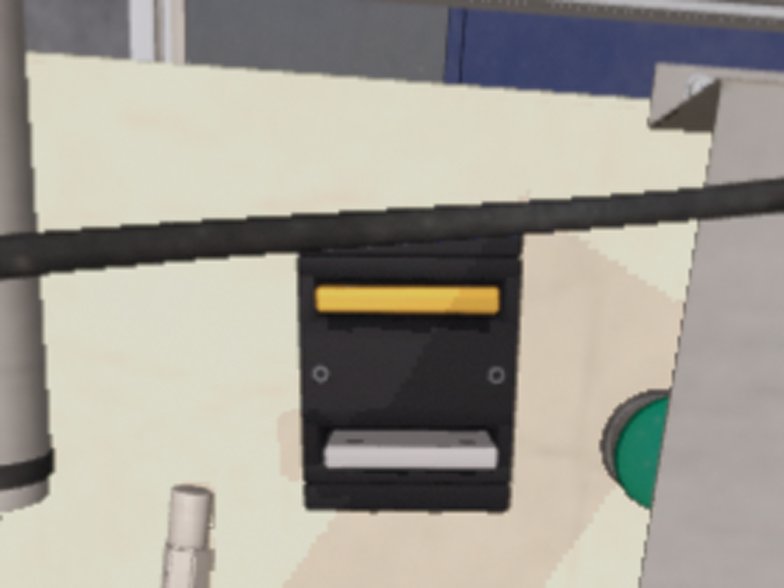

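Run:
```python
from h import *
c=cam("wrist"); np.savez("w3.npz",**c); print(c["P"][:3,3]-np.load("w2.npz")["P"][:3,3])
hsv=cv2.cvtColor(c["pixels"],cv2.COLOR_RGB2HSV)
m=((hsv[...,0]>12)&(hsv[...,0]<32)&(hsv[...,1]>140)&(hsv[...,2]>120)).astype(np.uint8)
m[:60]=0;m[160:]=0;m[:,:230]=0;m[:,340:]=0
n,l,s,ce=cv2.connectedComponentsWithStats(m); print(s[1:],ce[1:])
i=1+np.argmax(s[1:,4]); ys,xs=np.where(l==i)
r=cv2.minAreaRect(np.c_[xs,ys].astype(np.float32)); print(r)
box=cv2.boxPoints(r); P=np.array([px2w(c,u,v,.044) for u,v in box]); print(P.round(4)); print("centre",P.mean(0))
e=sorted([(np.linalg.norm(P[(k+1)%4]-P[k]),P[(k+1)%4]-P[k]) for k in range(4)],key=lambda t:-t[0]); print(e)
ct=cam("top"); print("top proj of centre",w2px(ct,P.mean(0)))
hs=cv2.cvtColor(ct["pixels"],cv2.COLOR_RGB2HSV); m=((hs[...,0]>12)&(hs[...,0]<32)&(hs[...,1]>140)&(hs[...,2]>190)).astype(np.uint8); m[:160]=0;m[190:]=0;m[:,:395]=0;m[:,445:]=0
ys,xs=np.where(m); print(xs.min(),xs.max(),ys.min(),ys.max(),px2w(ct,xs.mean(),ys.mean(),.044), cv2.minAreaRect(np.c_[xs,ys].astype(np.float32)))
save("t2",ct["pixels"],(390,155,450,225),8)
```

```text
[-1.32904676e-03  6.33421580e-04  3.79984177e-05]
[[254 100  65  10 623]] [[285.90369181 104.52166934]]
((286.0, 104.5), (9.0, 64.0), 90.0)
[[ 0.5836 -0.2155  0.044 ]
 [ 0.5876 -0.2735  0.044 ]
 [ 0.5798 -0.2743  0.044 ]
 [ 0.5759 -0.2158  0.044 ]]
centre [ 0.58172957 -0.24480543  0.044     ]
[(np.float64(0.058659632985788), array([-0.00396017,  0.0585258 ,  0.        ])), (np.float64(0.05813857564305885), array([ 0.00392489, -0.05800594,  0.        ])), (np.float64(0.0077868067662891696), array([-0.00774408, -0.0008146 ,  0.        ])), (np.float64(0.007784942253659007), array([0.00777936, 0.00029474, 0.        ]))]
top proj of centre [421.06719943 176.33989489]Traceback (most recent call last):
  File "<stdin>", line 13, in <module>
    return umr_minimum(a, axis, None, out, keepdims, initial, where)
ValueError: zero-size array to reduction operation minimum which has no identity
```

Run:
```python
from h import *
go([.5477,-.2471,.095],.068,.5)
```

```text
row [0.0472, 0.0048, 0.075] [-0.0003, 0.501, -0.0006] rows>= 4.0
```

apply_moves(plan=[0.012,0.001,0.015,0,0.125,0,0.024,0.002,0.035,0,0.25,0,0.036,0.004,0.055,0,0.375,0,0.047,0.005,0.075,0,0.5,0,0.047,0.005,0.075,0,0.5,0,0.047,0.005,0.075,0,0.5,0,0.047,0.005,0.075,0,0.5,0])

```text
clock: 2.57
eef_pos: [0.5471, -0.2464, 0.095]
tool_rot: [0.969, 0.033, 0.246, -0.009]
ft_force: [0.1, 0.8, 0.9]
grip_width: 0.0853
```

Run:
```python
from h import *
go([.5860,-.2445,.022],.068,.5)
c=cam("wrist"); save("w4",c["pixels"],None,1.4)
```

```text
row [-0.0006, 0.0008, 0.0827] [-0.0006, 0.0022, -0.0004] rows>= 2.0
```

View pics/w4.png

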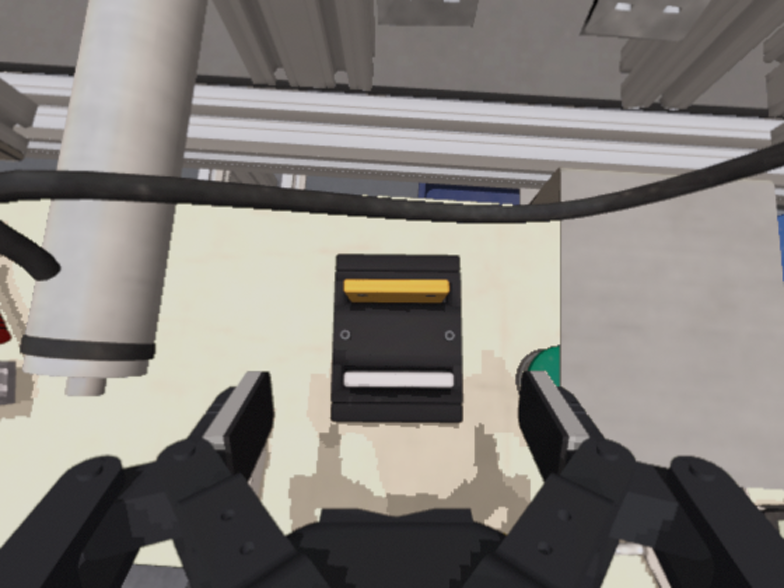

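Run:
```python
from h import *
c=cam("wrist")
hs=cv2.cvtColor(c["pixels"],cv2.COLOR_RGB2HSV); m=((hs[...,0]>12)&(hs[...,0]<32)&(hs[...,1]>140)&(hs[...,2]>200)).astype(np.uint8); m[:190]=0;m[225:]=0;m[:,:230]=0;m[:,340:]=0
ys,xs=np.where(m);r=cv2.minAreaRect(np.c_[xs,ys].astype(np.float32));print(r, px2w(c,*r[0],.044))
b=cv2.boxPoints(r); print([px2w(c,*q,.044).round(4) for q in b])
```

```text
((281.0, 207.0), (8.0, 72.0), 90.0) [ 0.58134983 -0.24454058  0.044     ]
[array([ 0.5826, -0.2157,  0.044 ]), array([ 0.5866, -0.273 ,  0.044 ]), array([ 0.5801, -0.2733,  0.044 ]), array([ 0.5761, -0.2162,  0.044 ])]
```

Consistent with the first estimate: the brass blade centre is at about (0.5815, -0.2447). Moving in along the tool axis.

apply_moves(plan=[0,0.001,0.02,0,0,0,0,0.001,0.04,0,0,0,0,0.001,0.06,0,0,0,0,0.001,0.074,0,0,0,-0.001,0.001,0.0825,0,0.002,0,-0.001,0.001,0.0825,0,0.002,0,-0.001,0.001,0.0825,0,0.002,0])

```text
clock: 3.25
eef_pos: [0.5888, -0.2449, 0.0227]
tool_rot: [0.968, 0.034, 0.248, -0.009]
ft_force: [-0.6, -0.3, 0.3]
grip_width: 0.0851
```

Run:
```python
from h import *
T,o=tool(); print(o["eef_pos"],o["ft_force"])
c=cam("wrist"); save("w5",c["pixels"],(120,120,420,345),2.6)
c=cam("scene"); save("s5",c["pixels"],(230,130,430,330),3)
```

```text
[ 0.58880264 -0.24485199  0.02272069] [-0.58735154 -0.28477025  0.28585744]
```

View pics/w5.png

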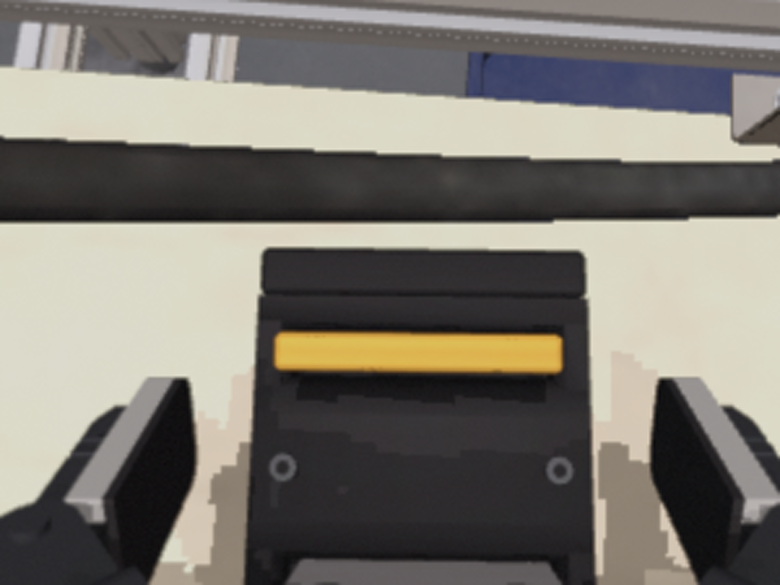

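View pics/s5.png

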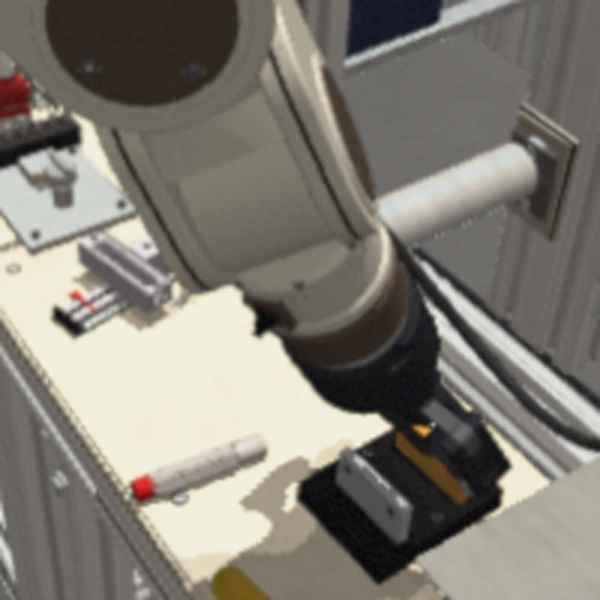

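apply_moves(plan=[0,0,0,0,0,0,0,0,0,0,0,0,0,0,0,0,0,0,0,0,0,0,0,0,0,0,0,0,0,0,0,0,0,0,0,0], grip=0.04)

```text
clock: 3.85
eef_pos: [0.5879, -0.2448, 0.0223]
tool_rot: [0.968, 0.034, 0.248, -0.009]
ft_force: [-0.3, -0.3, 0.1]
grip_width: 0.0401
```

Run:
```python
from h import *
T,o=tool(); print(o["eef_pos"],o["ft_force"],o["grip_width"])
c=cam("wrist"); save("w6",c["pixels"],(120,120,420,345),2.6)
```

```text
[ 0.58794106 -0.24482235  0.02226738] [-0.29761381 -0.34388473  0.10289655] 0.040127602895935435
```

View pics/w6.png

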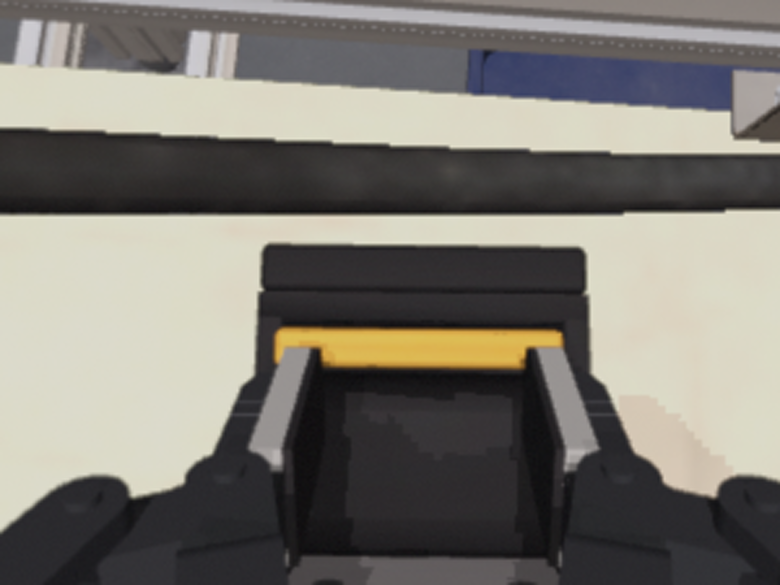

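Run:
```python
from h import *
c=cam("wrist"); M=c["tool_from_camera"]
def ray(u,v):
    xd=(u-c["cx"])/c["fx"]; yd=(v-c["cy"])/c["fy"]; return M[:3,:3]@np.array([xd,-yd,-1]),M[:3,3]
for name,x,y in [("L tip inner",320,350),("R tip inner",528,350),("L tip outer",286,350),("R tip outer",562,350)]:
    d,p=ray(120+x/2.6,120+y/2.6); 
    for yy in ([.02,-.02] if "inner" in name else [.0275,-.0275]):
        s=(yy-p[1])/d[1]
        if s>0: print(name,yy,(p+s*d).round(4))
    for zz in [-.013,-.005,0,.005]:
        s=(zz-p[2])/d[2]; print("  at z",zz,(p+s*d).round(4))
T=tool()[0]
for Z in (.006,.044):
  for y in (-.03,.03):
    w=np.array([.5815,-.2447,Z])+y*np.array([-np.sin(.068),np.cos(.068),0]); print("blade in tool",Z,(np.linalg.inv(T)@np.r_[w,1])[:3].round(4))
```

```text
L tip inner -0.02 [ 0.0058 -0.02   -0.0253]
  at z -0.013 [-0.0006 -0.0218 -0.013 ]
  at z -0.005 [-0.0047 -0.0229 -0.005 ]
  at z 0 [-0.0073 -0.0236  0.    ]
  at z 0.005 [-0.0099 -0.0243  0.005 ]
R tip inner 0.02 [ 0.0123  0.02   -0.0378]
  at z -0.013 [-0.0006  0.0237 -0.013 ]
  at z -0.005 [-0.0047  0.0249 -0.005 ]
  at z 0 [-0.0073  0.0256  0.    ]
  at z 0.005 [-0.0099  0.0264  0.005 ]
L tip outer -0.0275 [ 0.004  -0.0275 -0.0219]
  at z -0.013 [-0.0006 -0.0292 -0.013 ]
  at z -0.005 [-0.0047 -0.0307 -0.005 ]
  at z 0 [-0.0073 -0.0317  0.    ]
  at z 0.005 [-0.0099 -0.0326  0.005 ]
R tip outer 0.0275 [ 0.009   0.0275 -0.0314]
  at z -0.013 [-0.0006  0.0311 -0.013 ]
  at z -0.005 [-0.0047  0.0327 -0.005 ]
  at z 0 [-0.0073  0.0337  0.    ]
  at z 0.005 [-0.0099  0.0346  0.005 ]
blade in tool 0.006 [-0.0134  0.0295  0.011 ]
blade in tool 0.006 [-0.0133 -0.0305  0.0111]
blade in tool 0.044 [ 0.0049  0.0295 -0.0223]
blade in tool 0.044 [ 0.005  -0.0305 -0.0222]
```

Run:
```python
from h import *
im=cv2.imread("pics/w4.png")[:,:,::-1]
save("f1",im,(180,340,620,588),1.8)
c=cam("wrist"); save("f2",c["pixels"],(200,220,360,340),5)
```

```text
(no output)
```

View pics/f1.png

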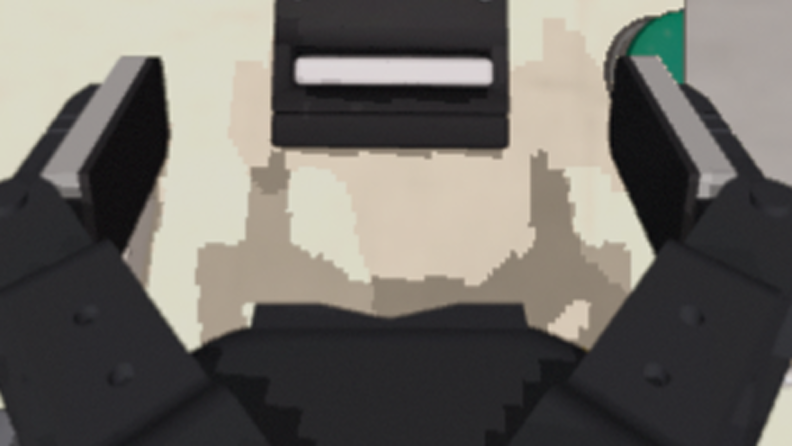

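View pics/f2.png

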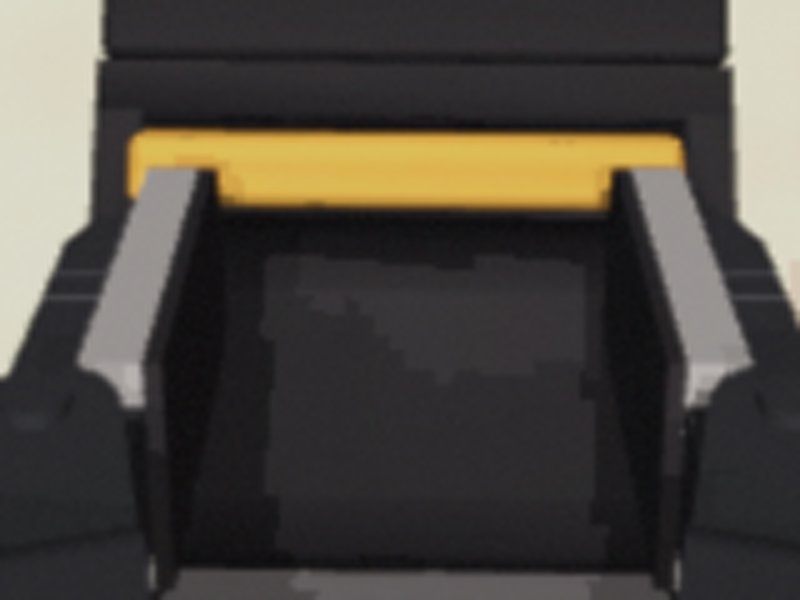

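Run:
```python
from h import *
c=cam("scene"); im=c["pixels"].copy(); T=tool()[0]
for y in (-.02,.02):
  for z,col in ((0,(255,0,0)),(-.025,(0,255,0))):
    for x in (-.011,.011):
      u,v=w2px(c,(T@np.array([x,y,z,1]))[:3]); 
      print(y,z,x,(u-320)*6,(v-230)*6)
save("s6",im,(320,230,450,330),6)
```

```text
-0.02 0 -0.011 262.89997902990353 300.2354491730514
-0.02 0 0.011 310.04424063257375 252.501489205452
-0.02 -0.025 -0.011 242.4712666665796 271.1728603518311
-0.02 -0.025 0.011 290.91977895679133 222.22619208813467
0.02 0 -0.011 349.46294078446965 378.655617042876
0.02 0 0.011 397.96384732520676 329.1179969899367
0.02 -0.025 -0.011 330.81720885936625 350.84223516939824
0.02 -0.025 0.011 380.70611075454644 299.9872086858934
```

View pics/s6.png

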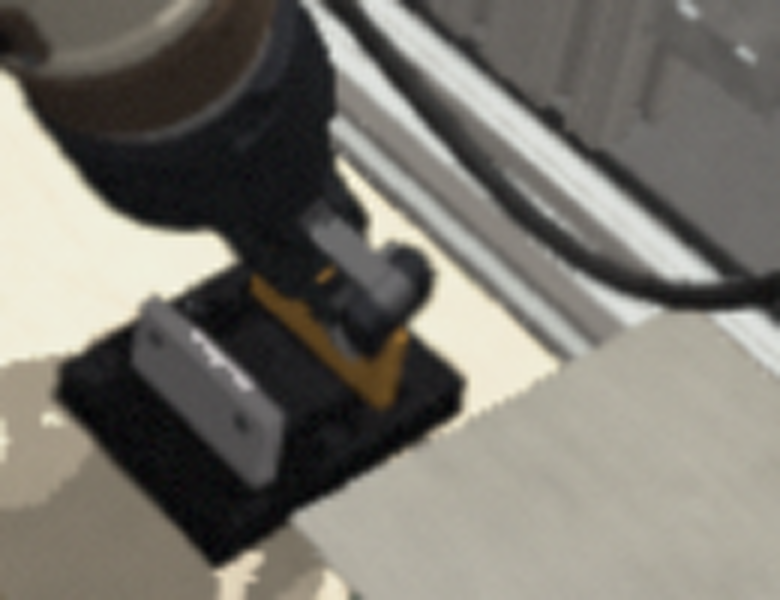

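apply_moves(plan=[0,0,0,0,0,0,0,0,0,0,0,0,0,0,0.002,0,0,0,0,0,0.004,0,0,0,0,0,0.006,0,0,0,0,0,0.006,0,0,0], grip=0.072)

```text
clock: 4.55
eef_pos: [0.5907, -0.2443, 0.0163]
tool_rot: [0.968, 0.034, 0.248, -0.009]
ft_force: [0.3, -0.3, -0.5]
grip_width: 0.0719
```

Run:
```python
from h import *
T,o=tool(); print(o["eef_pos"],o["ft_force"],o["grip_width"])
c=cam("wrist"); save("w7",c["pixels"],(160,160,400,340),3.2)
c=cam("scene"); save("s7",c["pixels"],(320,230,450,330),6)
```

```text
[ 0.59073547 -0.24434105  0.01628518] [ 0.27935327 -0.31003402 -0.46883823] 0.07192139715498336
```

View pics/w7.png

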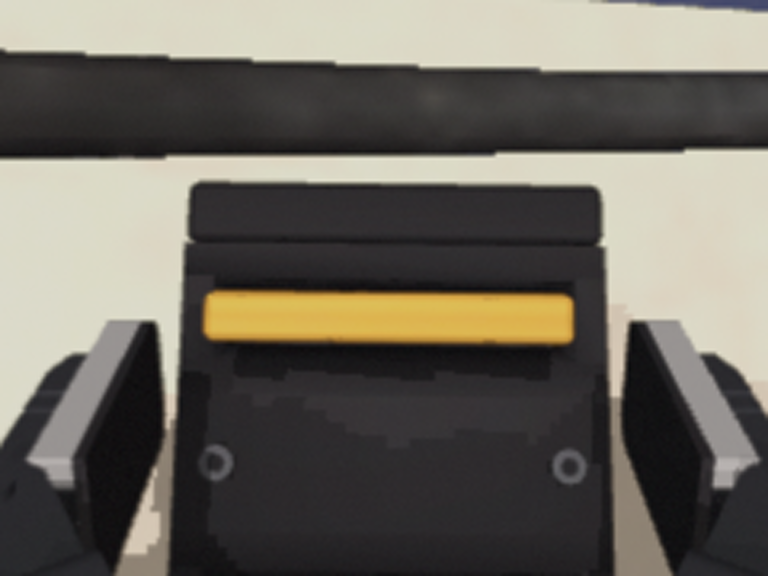

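View pics/s7.png

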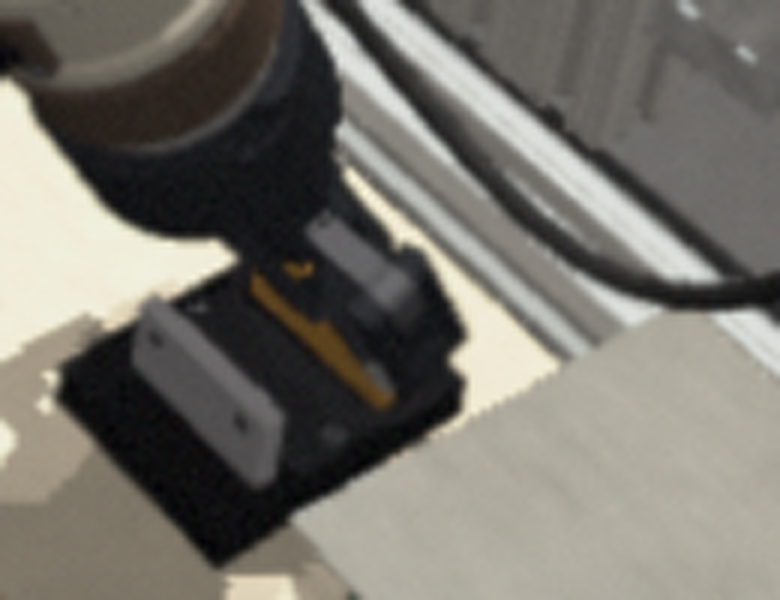

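apply_moves(plan=[0,0,0.004,0,0,0,0,0,0.008,0,0,0,0,0,0.012,0,0,0,0,0,0.012,0,0,0])

```text
clock: 4.98
eef_pos: [0.5964, -0.2438, 0.0053]
tool_rot: [0.968, 0.034, 0.248, -0.009]
ft_force: [0.1, 1.6, -0.3]
grip_width: 0.0722
```

Run:
```python
from h import *
T,o=tool(); print(o["eef_pos"],o["ft_force"],o["grip_width"])
c=cam("wrist"); save("w8",c["pixels"],(160,160,400,340),3.2)
c=cam("scene"); save("s8",c["pixels"],(320,230,450,330),6)
```

```text
[ 0.59642778 -0.24378459  0.00527138] [ 0.06440978  1.60821648 -0.34301141] 0.07220808038484339
```

View pics/w8.png

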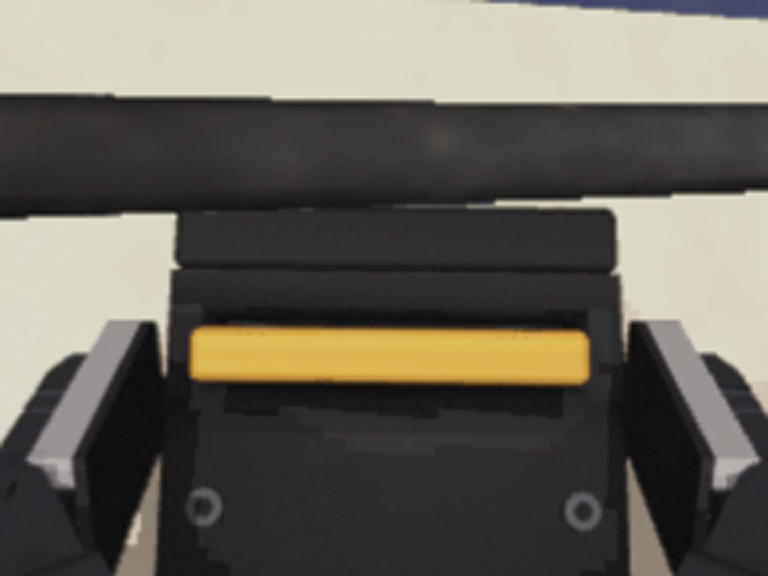

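View pics/s8.png

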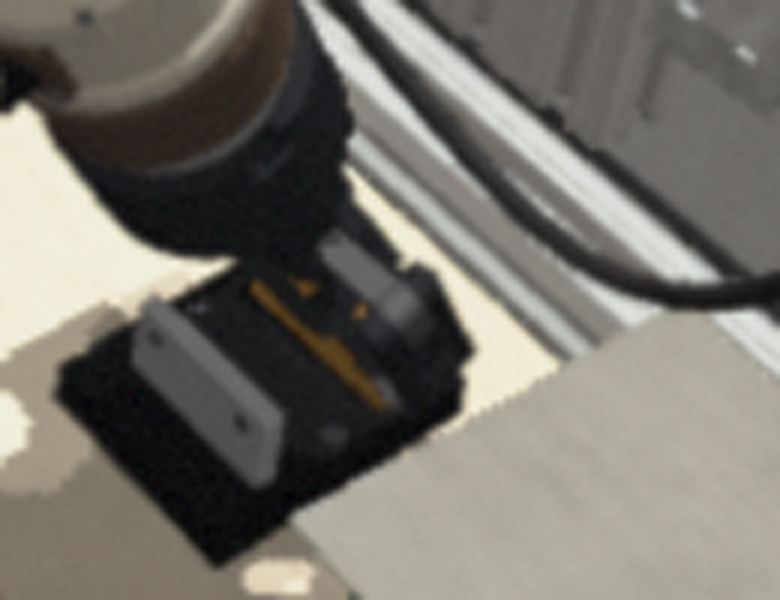

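apply_moves(plan=[0,0.001,0.002,0,0,0,0,0.001,0.004,0,0,0,0,0.001,0.004,0,0,0])

```text
clock: 5.33
eef_pos: [0.5986, -0.2451, 0.0026]
tool_rot: [0.968, 0.034, 0.248, -0.009]
ft_force: [-0.0, 0.1, -0.1]
grip_width: 0.0721
```

apply_moves(plan=[0,0,0,0,0,0,0,0,0,0,0,0,0,0,0,0,0,0,0,0,0,0,0,0,0,0,0,0,0,0], grip=0.045)

```text
clock: 5.75
eef_pos: [0.5991, -0.2451, 0.0034]
tool_rot: [0.968, 0.034, 0.249, -0.009]
ft_force: [0.5, 1.2, 2.2]
grip_width: 0.0577
```

Run:
```python
from h import *
T,o=tool(); print(o["eef_pos"],o["ft_force"],o["grip_width"])
c=cam("wrist"); save("w9",c["pixels"],(160,160,400,340),3.2)
```

```text
[ 0.59905998 -0.24513459  0.00343131] [0.46793338 1.22287505 2.20170732] 0.05768136512121614
```

View pics/w9.png

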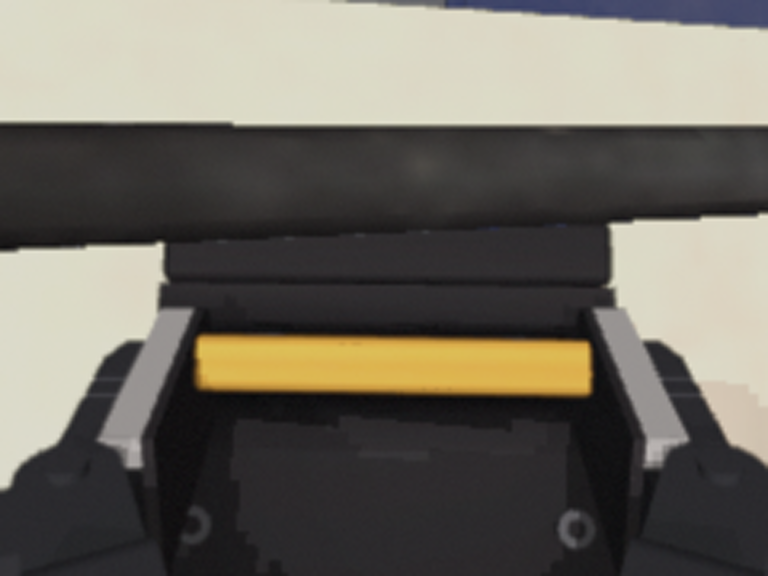

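Run:
```python
from h import *
from scipy.optimize import least_squares
cn=cam("wrist"); w=np.load("w3.npz"); c3={k:w[k] for k in w.files}
def edges(c,u,lo,hi):
    g=c["pixels"][:,u].astype(int).max(1); d=np.where(g[lo:hi]<95)[0]+lo; return d
for y in (-.30,-.275,-.245,-.215,-.19):
    # for each z, project (x,y,z) - find x,z st centre of cable in both
    def cen(c,lo,hi,x,z):
        u,v=w2px(c,[x,y,z]); u=int(round(u)); 
        g=c["pixels"][lo:hi,u].astype(int).max(1); idx=np.where(g<90)[0]
        # first contiguous run
        run=[idx[0]]
        for i in idx[1:]:
            if i==run[-1]+1: run.append(i)
            else: break
        return lo+run[0],lo+run[-1],v
    try:
        def f(p):
            a=cen(c3,55,130,*p); b=cen(cn,190,260,*p)
            return [a[0]-1-.5+ -a[2]+ (c3 and 0)+ 0, 0]
        # use the upper edges? compute for diameter D
        best=None
        for x in np.arange(.58,.62,.001):
            for z in np.arange(.09,.16,.001):
                a=cen(c3,55,130,x,z); b=cen(cn,190,260,x,z)
                # lower edge may merge with rack: use top edge, radius r
                r=.004
                e1=(w2px(c3,[x+r,y,z])[1]-a[0]); e2=(w2px(cn,[x+r*.88,y,z+r*.48])[1]-b[0])
                s=e1*e1+e2*e2
                if best is None or s<best[0]: best=(s,x,z,a,b)
        print(y,best)
    except Exception as e: print(y,"err",e)
T=tool()[0]
for z in (0,-.0785): pass
```

```text
-0.3 err index 562 is out of bounds for axis 1 with size 560
-0.275 err index 561 is out of bounds for axis 1 with size 560
-0.245 (np.float64(0.057288155362590285), np.float64(0.598), np.float64(0.12100000000000002), (np.int64(72), np.int64(99), np.float64(78.40952824832425)), (np.int64(200), np.int64(259), np.float64(216.84416630870456)))
-0.215 (np.float64(0.48978068022497645), np.float64(0.593), np.float64(0.13700000000000004), (np.int64(75), np.int64(87), np.float64(81.52267361827029)), (np.int64(198), np.int64(239), np.float64(219.55634697625302)))
-0.19 (np.float64(0.6629287785741447), np.float64(0.588), np.float64(0.15100000000000005), (np.int64(78), np.int64(90), np.float64(85.97449241481158)), (np.int64(200), np.int64(225), np.float64(229.46121449818529)))
```

Run:
```python
from h import *
T,o=tool(); print(o["ft_force"])
e=np.array([np.cos(.068),np.sin(.068),0])
for d in [(0,.005),(0,.014),(-.02,.024),(-.05,.05),(-.12,.07)]:
    print(d,(T[:3,:3].T@(d[0]*e+[0,0,d[1]])).round(4))
```

```text
[0.57578981 0.86412617 3.74678872]
(0, 0.005) [ 0.0024  0.     -0.0044]
(0, 0.014) [ 0.0068  0.     -0.0123]
(-0.02, 0.024) [-0.0059 -0.     -0.0307]
(-0.05, 0.05) [-0.0197 -0.0001 -0.0679]
(-0.12, 0.07) [-0.0714 -0.0002 -0.1192]
```

apply_moves(plan=[0.0024,0,-0.0044,0,0,0,0.0046,0,-0.0084,0,0,0,0.0068,0,-0.0123,0,0,0,0.0068,0,-0.0123,0,0,0])

```text
clock: 6.18
eef_pos: [0.5989, -0.2453, 0.0178]
tool_rot: [0.968, 0.034, 0.249, -0.008]
ft_force: [-0.5, 0.3, -0.3]
grip_width: 0.0577
```

Run:
```python
from h import *
T,o=tool(); print(o["eef_pos"],o["ft_force"],o["grip_width"])
c=cam("wrist"); save("w10",c["pixels"],(160,140,400,320),3.2)
```

```text
[ 0.59891875 -0.24533404  0.01776161] [-0.53295446  0.30059628 -0.33299028] 0.05770774345342642
```

View pics/w10.png

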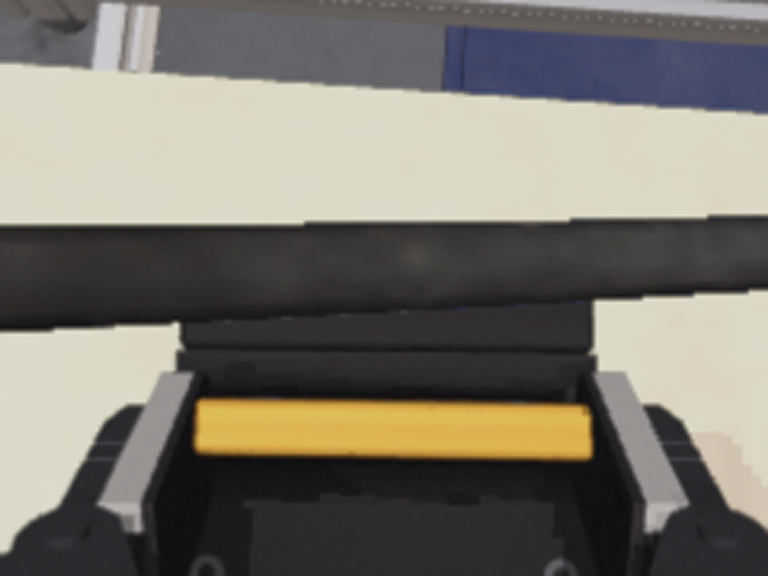

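apply_moves(plan=[-0.0118,0,-0.0201,0,0,0,-0.0251,0,-0.0479,0,0,0,-0.0463,0,-0.0822,0,0,0,-0.0854,0,-0.115,0,0,0,-0.0854,0,-0.115,0,0,0,-0.0854,0,-0.115,0,0,0])

```text
clock: 6.73
eef_pos: [0.4659, -0.2541, 0.0766]
tool_rot: [0.968, 0.032, 0.248, -0.009]
ft_force: [0.9, 1.0, -1.6]
grip_width: 0.0574
```

Run:
```python
from h import *
T,o=tool(); print(o["eef_pos"],o["ft_force"],o["grip_width"])
go([.44,.0,.13],.2,.5)
go([.45,-.245,.13],.12,.5)
```

```text
[ 0.46588278 -0.25408588  0.07663162] [ 0.85244757  0.96749727 -1.55863403] 0.0574081070818783
row [0.0177, -0.2553, -0.051] [0.0635, -0.0006, -0.1175] rows>= 6.3
row [0.0122, -0.0102, -0.0541] [0.0251, -0.0006, -0.0473] rows>= 1.4
```

apply_moves(plan=[0.006,-0.02,-0.03,0,0,-0.02,0.012,-0.05,-0.051,0.015,0,-0.03,0.0135,-0.085,-0.051,0.02,0,-0.04,0.014,-0.12,-0.051,0.03,0,-0.055,0.015,-0.155,-0.051,0.04,0,-0.07,0.016,-0.19,-0.051,0.045,0,-0.085,0.017,-0.225,-0.051,0.055,0,-0.1,0.0177,-0.255,-0.051,0.0635,-0.0006,-0.1175,0.0177,-0.255,-0.051,0.0635,-0.0006,-0.1175,0.0177,-0.255,-0.051,0.0635,-0.0006,-0.1175,0.0177,-0.255,-0.051,0.0635,-0.0006,-0.1175])

```text
clock: 7.65
eef_pos: [0.4425, -0.0, 0.1299]
tool_rot: [0.964, 0.099, 0.247, -0.025]
ft_force: [0.7, -0.8, -1.1]
grip_width: 0.0581
```

Run:
```python
from h import *
T,o=tool(); print(o["eef_pos"],o["ft_force"],o["grip_width"])
c=cam("wrist"); np.savez("w11.npz",**c); save("w11",c["pixels"],None,1.42); save("w11z",c["pixels"],(180,0,380,150),4)
```

```text
[ 4.42527407e-01 -3.04764621e-05  1.29885354e-01] [ 0.71627553 -0.82733092 -1.06942714] 0.05805160706563707
```

View pics/w11.png

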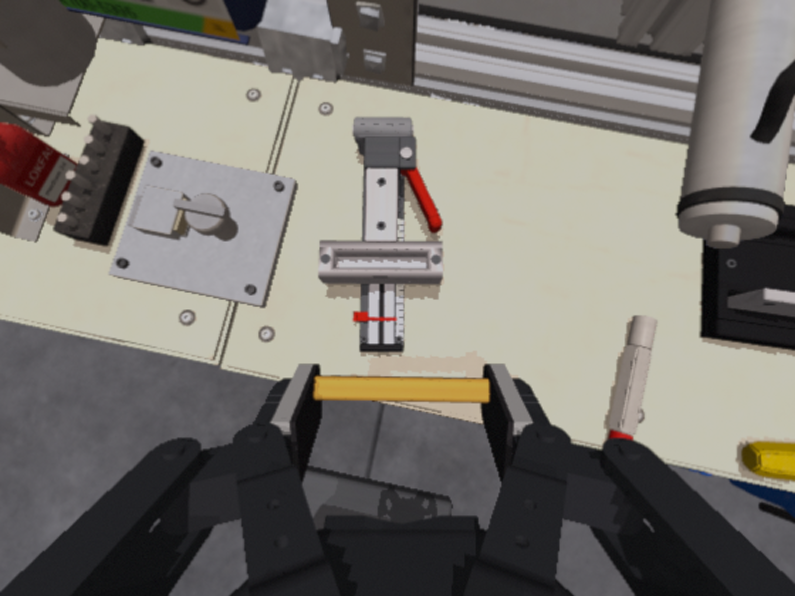

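View pics/w11z.png

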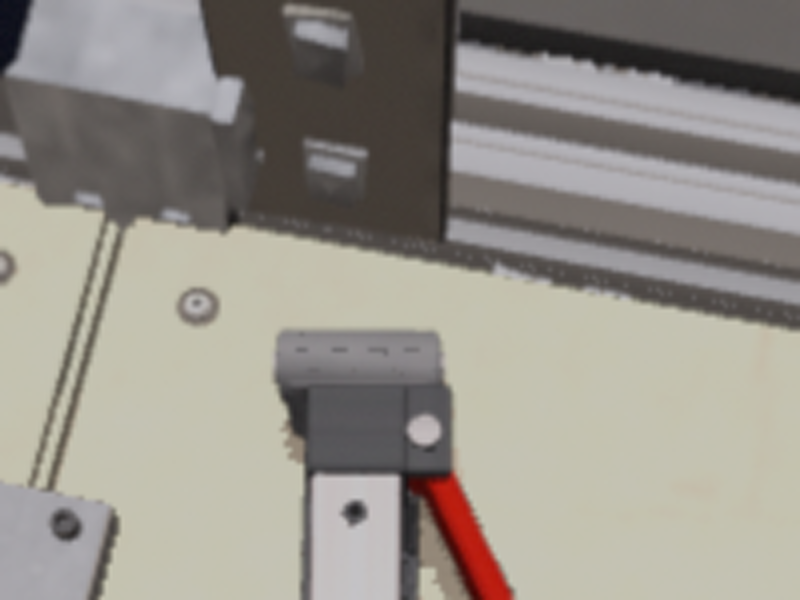

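Run:
```python
from h import *
c=cam("wrist"); np.savez("w12.npz",**c); save("w12",c["pixels"],(215,155,325,255),7); print(tool()[1]["eef_pos"])
```

```text
[ 0.44241741 -0.00119255  0.1297762 ]
```

View pics/w12.png

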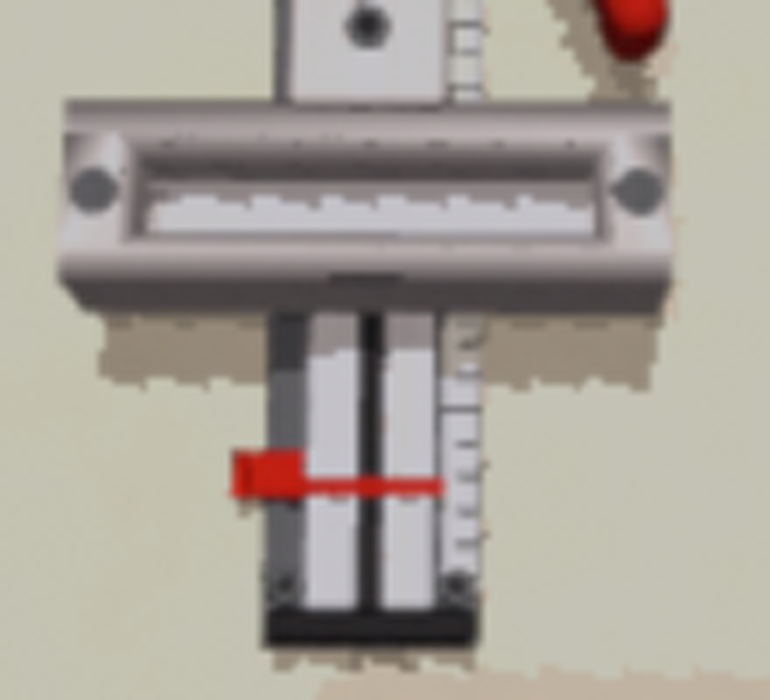

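Run:
```python
from h import *
w=np.load("w12.npz"); c={k:w[k] for k in w.files}
f=lambda x,y,z: px2w(c,215+x/7,155+y/7,z)
pts={"rearL":(65,101,.032),"rearR":(670,101,.032),"frontL":(58,280,.032),"frontR":(671,280,.032),"frontbotL":(85,312,.012),"frontbotR":(660,312,.012),
"slotFL":(132,238,.032),"slotFR":(608,238,.032),"slotRL":(132,152,.032),"slotRR":(608,152,.032),"screwL":(93,190,.032),"screwR":(638,190,.032),
"markFL":(308,495,.011),"markFR":(442,495,.011),"markBL":(308,478,.011),"markBR":(442,478,.011),"endL":(265,646,.009),"endR":(478,646,.009),
"neckL":(278,50,.034),"neckL2":(293,50,.034),"neckR":(445,50,.034)}
P={k:f(*v) for k,v in pts.items()}
for k,v in P.items(): print(k,v.round(4))
l=lambda a,b: np.linalg.norm(P[a]-P[b])
print("headw",l("rearL","rearR"),l("frontL","frontR"),"len",l("rearL","frontL"),"slot",l("slotFL","slotFR"),l("slotFL","slotRL"),"neckw",l("neckL2","neckR"))
d=P["rearL"]-P["rearR"]; print("yaw",np.arctan2(-d[0],d[1])); d=P["screwL"]-P["screwR"]; print("yaw",np.arctan2(-d[0],d[1]))
d=P["frontL"]-P["frontR"]; print("yaw",np.arctan2(-d[0],d[1]))
hc=(P["rearL"]+P["rearR"]+P["frontL"]+P["frontR"])/4; print("head centre",hc.round(4))
sc=(P["slotFL"]+P["slotFR"]+P["slotRL"]+P["slotRR"])/4; print("slot centre",sc.round(4),"screws",(P["screwL"]+P["screwR"])/2)
T=pose([0,0,0],.2,.5)
```

```text
rearL [0.507  0.0694 0.032 ]
rearR [ 0.5239 -0.0126  0.032 ]
frontL [0.4822 0.0644 0.032 ]
frontR [ 0.499  -0.0174  0.032 ]
frontbotL [0.4819 0.0641 0.012 ]
frontbotR [ 0.4988 -0.0177  0.012 ]
slotFL [0.4899 0.0558 0.032 ]
slotFR [ 0.5031 -0.0079  0.032 ]
slotRL [0.5018 0.0586 0.032 ]
slotRR [ 0.515  -0.0056  0.032 ]
screwL [0.4954 0.0626 0.032 ]
screwR [ 0.5106 -0.0106  0.032 ]
markFL [0.4624 0.0267 0.011 ]
markFR [0.4663 0.0079 0.011 ]
markBL [0.4648 0.0273 0.011 ]
markBR [0.4687 0.0084 0.011 ]
endL [0.4402 0.0283 0.009 ]
endR [ 0.4464 -0.0015  0.009 ]
neckL [0.5195 0.0418 0.034 ]
neckL2 [0.5199 0.0398 0.034 ]
neckR [0.5242 0.0193 0.034 ]
headw 0.08368878080712303 0.08349438493002904 len 0.02533957323238276 slot 0.06507201140945902 0.012170350185723102 neckw 0.020972959815157663
yaw 0.203826753802496
yaw 0.20374034658137294
yaw 0.20365331862189417
head centre [0.503  0.0259 0.032 ]
slot centre [0.5024 0.0253 0.032 ] screws [0.50299466 0.0260065  0.032     ]
```

Run:
```python
from h import *
w=np.load("w12.npz"); c={k:w[k] for k in w.files}
save("w13",c["pixels"],(205,245,365,305),5)
T=c["P"]@np.linalg.inv(c["tool_from_camera"]); Ti=np.linalg.inv(T)
# expected blade in tool frame from grasp
Tg=pose([.599,-.2451,.0034],.068,.5)  # gripped measured
hs=cv2.cvtColor(c["pixels"],cv2.COLOR_RGB2HSV); m=((hs[...,0]>12)&(hs[...,0]<32)&(hs[...,1]>140)&(hs[...,2]>120)).astype(np.uint8)
m[:240]=0;m[310:]=0;m[:,:210]=0;m[:,360:]=0
ys,xs=np.where(m); r=cv2.minAreaRect(np.c_[xs,ys].astype(np.float32)); print(r)
z=T[2,3]+.0406
for q in cv2.boxPoints(r): print(px2w(c,*q,z).round(4))
ctr=px2w(c,*r[0],z); print("centre",ctr,"tool",(Ti@np.r_[ctr,1])[:3])
print("expected top centre in tool",(np.linalg.inv(Tg)@np.array([.5815,-.2447,.044,1]))[:3])
print(T[:3,3], R.from_matrix(T[:3,:3]).as_quat(), "yaw",np.arctan2(T[1,0],T[0,0]), "tilt",np.arcsin(T[2,0]))
```

```text
((282.5339660644531, 273.4869689941406), (123.15091705322266, 16.498493194580078), 0.7742201685905457)
[0.4176 0.0229 0.1704]
[0.4249 0.0246 0.1704]
[ 0.4359 -0.0322  0.1704]
[ 0.4284 -0.0333  0.1704]
centre [ 0.42666747 -0.0044834   0.17044432] tool [ 0.00525287  0.0005095  -0.04341834]
expected top centre in tool [ 0.00416633 -0.00158816 -0.04398738]
[ 0.44250143 -0.00075107  0.12984432] [ 0.96375394  0.09820019  0.24683974 -0.02460112] yaw 0.2033956405490257 tilt 0.5013584006641751
```

View pics/w13.png

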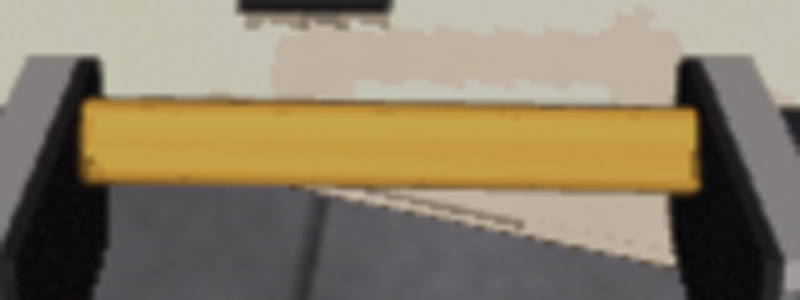

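Run:
```python
from h import *
for z in (.095,.078,.056):
    P=pose([0,0,0],.215,.5); p=np.array([.503,.0259,z])-P[:3,:3]@np.array([.00525,.0005,-.0434]); print(p.round(4)); go(p,.215,.5)
```

```text
[0.5187 0.0298 0.0544]
row [0.0348, -0.0152, 0.105] [0.0072, -0.0012, -0.0112] rows>= 2.7
[0.5187 0.0298 0.0374]
row [0.0266, -0.0152, 0.1199] [0.0072, -0.0012, -0.0112] rows>= 3.0
[0.5187 0.0298 0.0154]
row [0.0161, -0.0152, 0.1392] [0.0072, -0.0012, -0.0112] rows>= 3.4
```

apply_moves(plan=[0.009,-0.004,0.026,0.002,0,-0.003,0.018,-0.008,0.053,0.004,0,-0.006,0.027,-0.012,0.08,0.006,0,-0.009,0.0348,-0.0152,0.105,0.0072,-0.0012,-0.0112,0.0348,-0.0152,0.105,0.0072,-0.0012,-0.0112,0.0348,-0.0152,0.105,0.0072,-0.0012,-0.0112,0.0348,-0.0152,0.105,0.0072,-0.0012,-0.0112])

```text
clock: 8.33
eef_pos: [0.5178, 0.0296, 0.0539]
tool_rot: [0.964, 0.104, 0.245, -0.027]
ft_force: [-0.1, -0.5, -2.8]
grip_width: 0.0577
```

Run:
```python
from h import *
T,o=tool(); print(o["eef_pos"],o["ft_force"],o["grip_width"])
c=cam("wrist"); np.savez("w14.npz",**c); save("w14",c["pixels"],(170,190,400,350),3.4)
print("yaw",np.arctan2(T[1,0],T[0,0]), "tilt",np.arcsin(T[2,0]))
c=cam("scene"); save("s14",c["pixels"],(220,160,360,265),5.7)
```

```text
[0.51779374 0.0296037  0.05393984] [-0.1411513  -0.46114368 -2.78557879] 0.05769987279360414
yaw 0.21419611035020888 tilt 0.49845024499936214
```

View pics/w14.png

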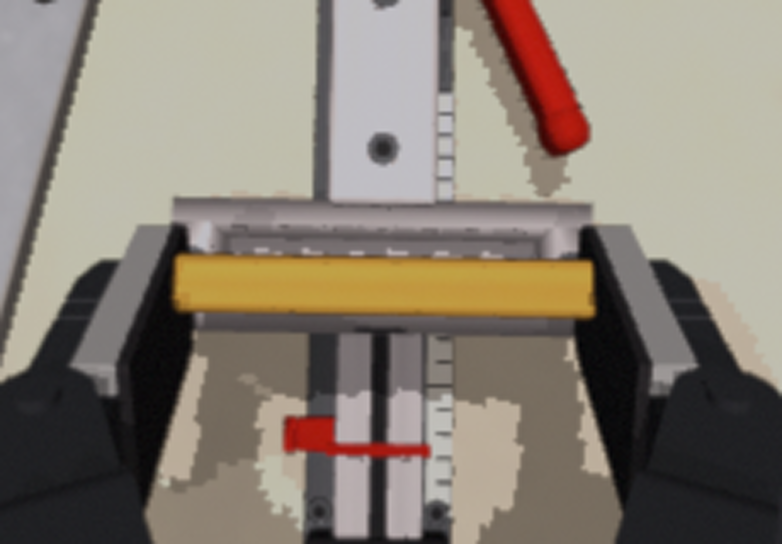

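View pics/s14.png

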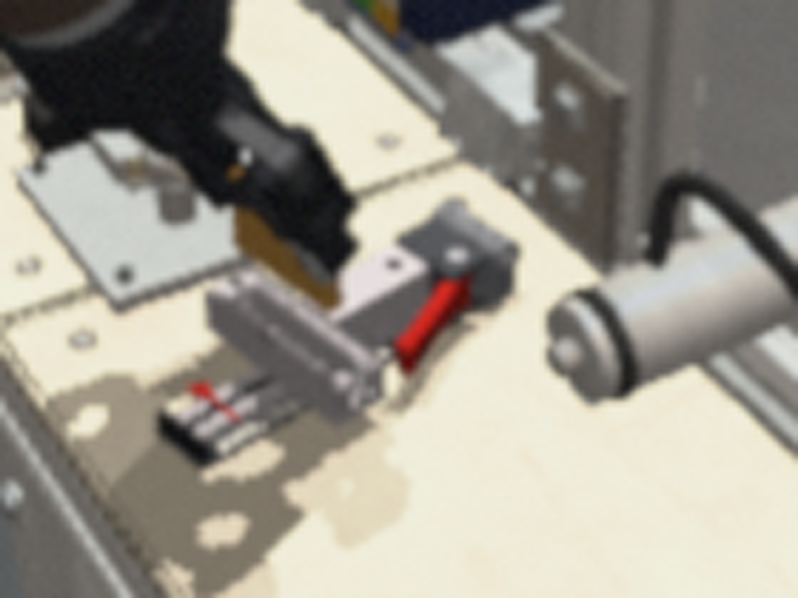

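Run:
```python
from h import *
w=np.load("w14.npz"); c={k:w[k] for k in w.files}
T=c["P"]@np.linalg.inv(c["tool_from_camera"])
f=lambda x,y,z: px2w(c,170+x/3.4,190+y/3.4,z)
a=f(173,200,.032);b=f(592,206,.032); m=(a+b)/2; d=(a-b); print("rear",a.round(4),b.round(4),np.linalg.norm(d),"yaw",np.arctan2(-d[0],d[1]))
e=np.array([np.cos(.204),np.sin(.204),0]); hc=m-.013*e; print("head centre from rear",hc.round(4))
zt=T[2,3]+ (T[:3,:3]@np.array([.00525,.0005,-.0434]))[2]
q=[f(x,y,zt) for x,y in ((175,255),(594,262),(594,317),(175,309))]
for k in q: print(k.round(4))
bc=sum(q)/4; d=q[0]-q[1]; print("blade top",bc.round(4),np.linalg.norm(d),"yaw",np.arctan2(-d[0],d[1]), np.arctan2(-(q[3]-q[2])[0],(q[3]-q[2])[1]),"thick",np.linalg.norm(q[0]-q[3]))
# in leg frame
y=np.array([-e[1],e[0],0]); D=bc-hc; print("blade - head centre: leg x %.4f y %.4f"%(D@e,D@y))
D=bc-np.array([.503,.0259,0]); print("vs earlier: leg x %.4f y %.4f"%(D@e,D@y))
```

```text
rear [0.5068 0.0694 0.032 ] [ 0.5235 -0.0123  0.032 ] 0.08341593789283626 yaw 0.20074338831370148
head centre from rear [0.5024 0.0259 0.032 ]
[0.4998 0.0545 0.0946]
[ 0.5112 -0.0022  0.0946]
[ 0.504  -0.0035  0.0946]
[0.4928 0.0527 0.0946]
blade top [0.502  0.0254 0.0946] 0.05785775938163052 yaw 0.19854052666786692 0.1963743829566659 thick 0.00726278315809841
blade - head centre: leg x -0.0006 y -0.0004
vs earlier: leg x -0.0011 y -0.0003
```

apply_moves(plan=[-0.0045,0,0.009,0.003,0,-0.005,-0.009,0,0.0179,0.003,0,-0.005,-0.0105,0,0.0205,0.003,0,-0.005,-0.012,0,0.0232,0.003,0,-0.005,-0.0133,0,0.0258,0.003,0,-0.005,-0.0147,0,0.0284,0.003,0,-0.005,-0.0147,0,0.0284,0.003,0,-0.005])

```text
clock: 9.02
eef_pos: [0.5188, 0.0309, 0.0225]
tool_rot: [0.963, 0.107, 0.246, -0.028]
ft_force: [0.3, 0.8, -1.6]
grip_width: 0.0578
```

Run:
```python
from h import *
T,o=tool(); print(o["eef_pos"],o["ft_force"],o["grip_width"])
c=cam("wrist"); save("w15",c["pixels"],(170,190,400,350),3.4)
c=cam("scene"); save("s15",c["pixels"],(220,160,360,265),5.7)
```

```text
[0.51883944 0.03094968 0.02246857] [ 0.3118433   0.79837895 -1.61516756] 0.05782035929576896
```

View pics/w15.png

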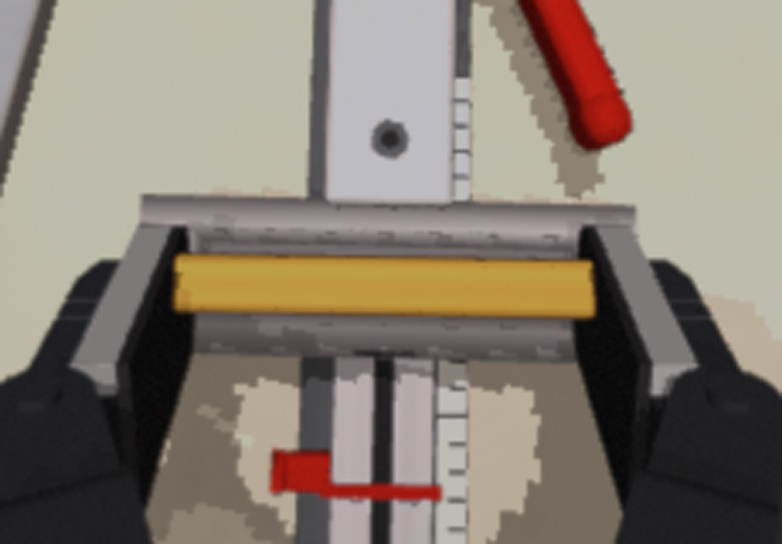

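View pics/s15.png

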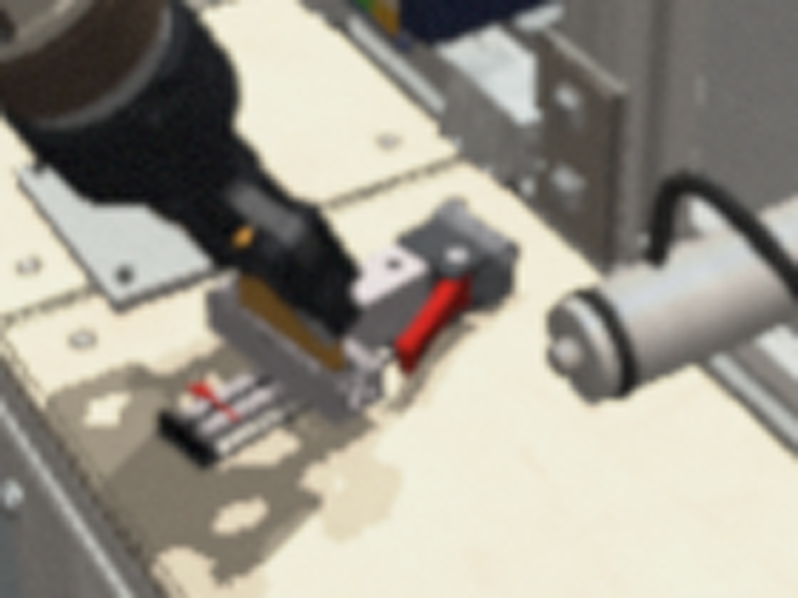

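apply_moves(plan=[-0.001,0.0004,0.0018,0,0,0,-0.002,0.0006,0.0036,0,0,0,-0.0028,0.0006,0.0051,0,0,0,-0.0033,0.0006,0.0061,0,0,0,-0.0033,0.0006,0.0061,0,0,0])

```text
clock: 9.53
eef_pos: [0.5192, 0.0304, 0.0154]
tool_rot: [0.963, 0.108, 0.246, -0.028]
ft_force: [0.6, -0.1, -1.5]
grip_width: 0.0575
```

Run:
```python
from h import *
T,o=tool(); print(o["eef_pos"],o["ft_force"],o["grip_width"])
c=cam("wrist"); save("w16",c["pixels"],(170,190,400,350),3.4)
```

```text
[0.51916544 0.03042995 0.01542619] [ 0.64078302 -0.10049336 -1.54881079] 0.0575142087154895
```

View pics/w16.png

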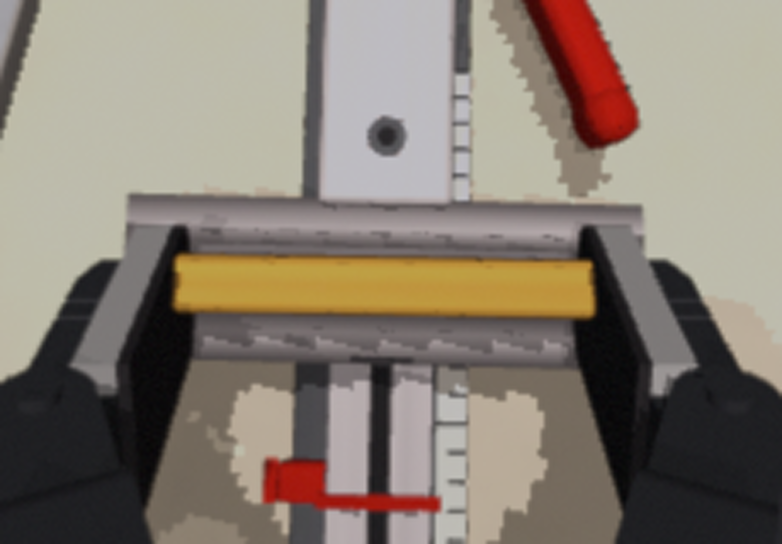

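apply_moves(plan=[-0.0002,0,0.0005,0,0,0,-0.0005,0,0.0009,0,0,0,-0.0007,0,0.0013,0,0,0,-0.0007,0,0.0013,0,0,0])

```text
clock: 9.92
eef_pos: [0.52, 0.0306, 0.0153]
tool_rot: [0.963, 0.108, 0.247, -0.028]
ft_force: [-6.4, -1.0, 8.2]
grip_width: 0.0575
```

apply_moves(plan=[0,0,0,0,0,0,0,0,0,0,0,0,0,0,0,0,0,0,0,0,0,0,0,0], grip=0.078)

```text
clock: 10.25
eef_pos: [0.5192, 0.0304, 0.0141]
tool_rot: [0.963, 0.108, 0.246, -0.028]
ft_force: [-0.2, 0.9, -0.4]
grip_width: 0.078
```

Run:
```python
from h import *
T,o=tool(); print(o["eef_pos"],o["ft_force"],o["grip_width"])
c=cam("wrist"); save("w17",c["pixels"],(170,190,400,350),3.4)
c=cam("scene"); save("s17",c["pixels"],(220,160,360,265),5.7)
```

```text
[0.51924352 0.03042857 0.01412294] [-0.17262061  0.86510068 -0.42710259] 0.07804010399330825
```

View pics/w17.png

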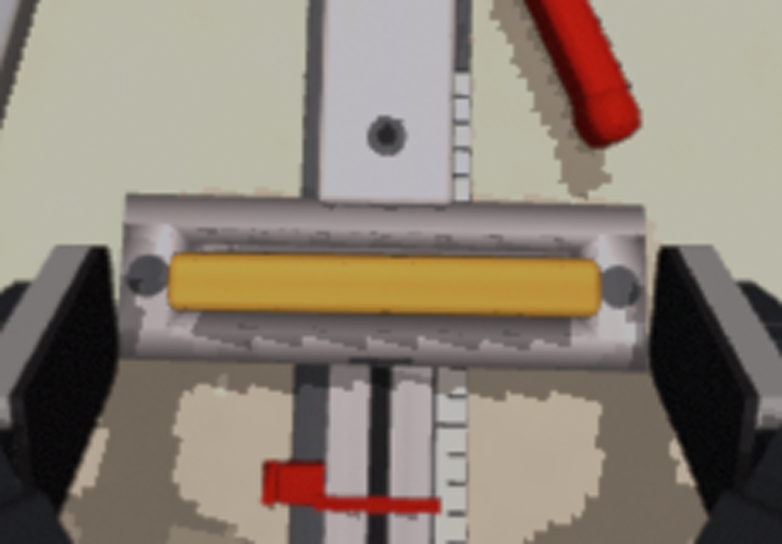

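View pics/s17.png

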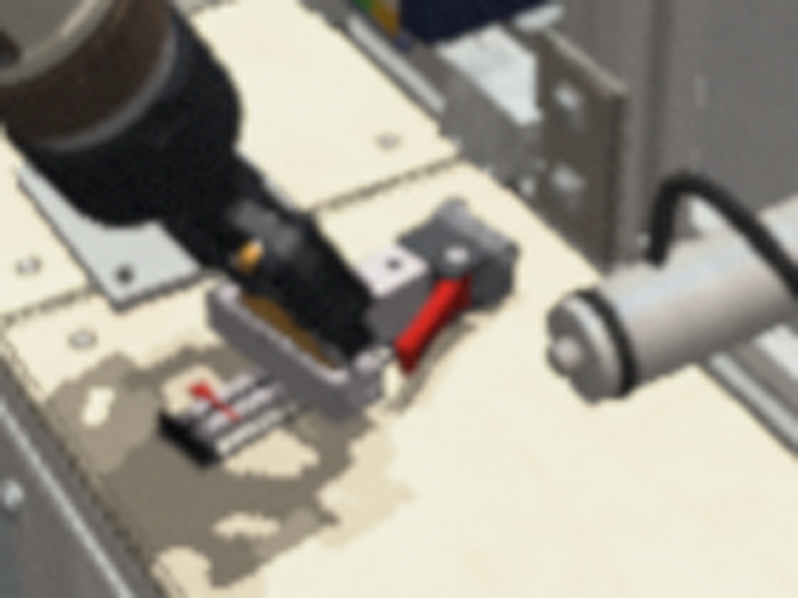

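apply_moves(plan=[0,0,-0.012,0,0,0,0,0,-0.03,0,0,0,0,0,-0.055,0,0,0,0,0,-0.09,0,0,0,0,0,-0.09,0,0,0,0,0,-0.09,0,0,0])

```text
clock: 10.85
eef_pos: [0.4784, 0.0206, 0.0956]
tool_rot: [0.962, 0.107, 0.249, -0.027]
ft_force: [-0.8, -0.0, -0.8]
grip_width: 0.078
```

apply_moves(plan=[0,0,0,0,-0.12,0,0,0,0,0,-0.24,0,0,0,0,0,-0.36,0,0,0,0,0,-0.497,0,0,0,0,0,-0.497,0,0,0,0,0,-0.497,0,0,0,0,0,-0.497,0,0,0,0,0,-0.497,0], grip=0.002)

```text
clock: 11.52
eef_pos: [0.4752, 0.0207, 0.0918]
tool_rot: [0.994, 0.111, 0.001, -0.0]
ft_force: [0.1, 0.0, -0.7]
grip_width: 0.0023
```

Run:
```python
from h import *
T,o=tool(); print(o["eef_pos"],o["tool_rot"],o["ft_force"],o["grip_width"])
c=cam("wrist"); np.savez("w18.npz",**c); save("w18",c["pixels"],None,1.42)
T,o=tool()
for n in ("scene",):
    c=cam(n); np.savez("s18.npz",**c); save("s18",c["pixels"],(180,80,360,230),4.4)
    for z in (0,-.02,-.04): 
        u,v=w2px(c,(T@np.array([0,0,z,1]))[:3]); print(z,(u-180)*4.4,(v-80)*4.4)
```

```text
[0.47522675 0.02074782 0.09176897] [ 9.93827731e-01  1.10931460e-01  6.50200105e-04 -4.78890822e-04] [ 0.13159955  0.00851018 -0.68428347] 0.0022531104511153326
0 343.333305956344 531.7569652913185
-0.02 340.4893910071285 498.80463315824085
-0.04 337.56771458955984 464.8402950147503
```

View pics/w18.png

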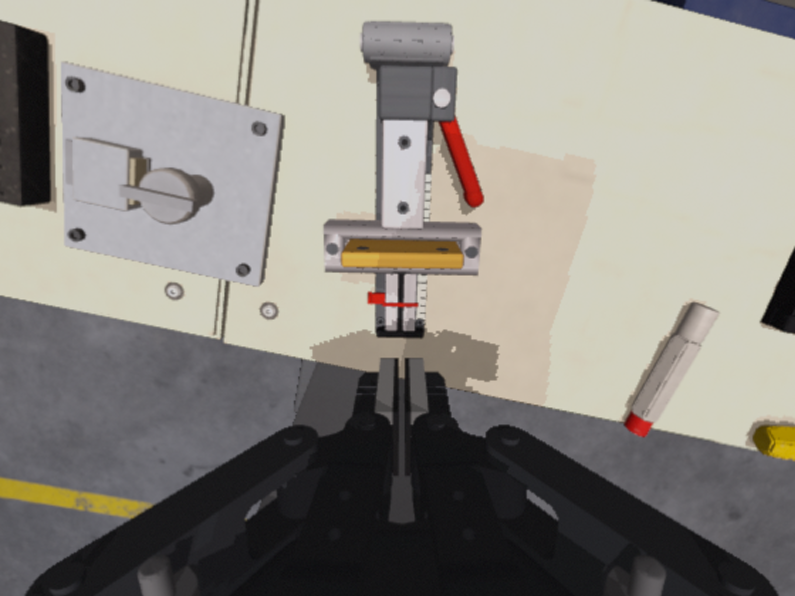

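View pics/s18.png

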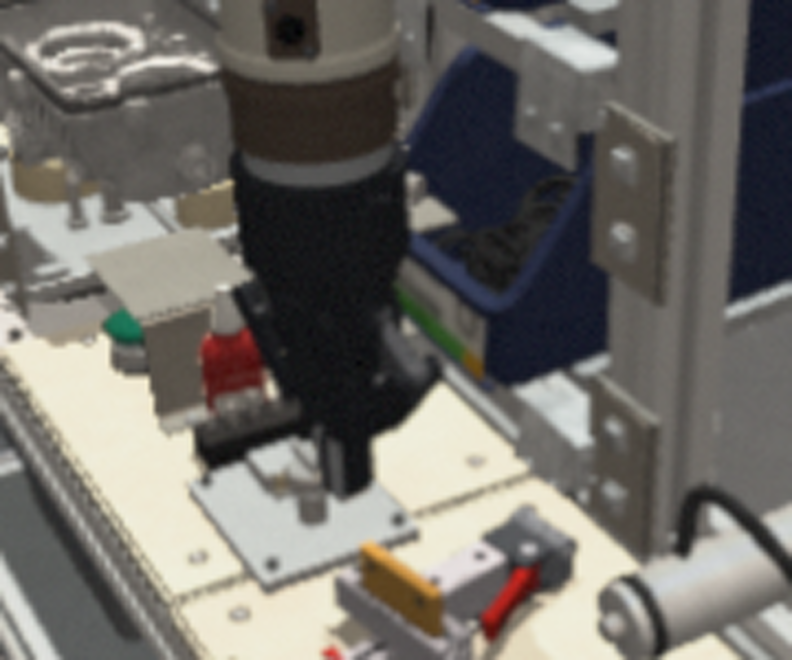

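Run:
```python
from h import *
w=np.load("w18.npz"); im=w["pixels"]
save("w18a",im,(215,75,355,180),5.6); save("w18b",im,(215,145,355,245),5.6)
w=np.load("w11.npz"); c={k:w[k] for k in w.files}
for z in (0,.05,.1): print("bracket corner",px2w(c,180+445/4,60,z).round(3))
```

```text
bracket corner [0.659 0.034 0.   ]
bracket corner [0.623 0.028 0.05 ]
bracket corner [0.587 0.022 0.1  ]
```

View pics/w18a.png

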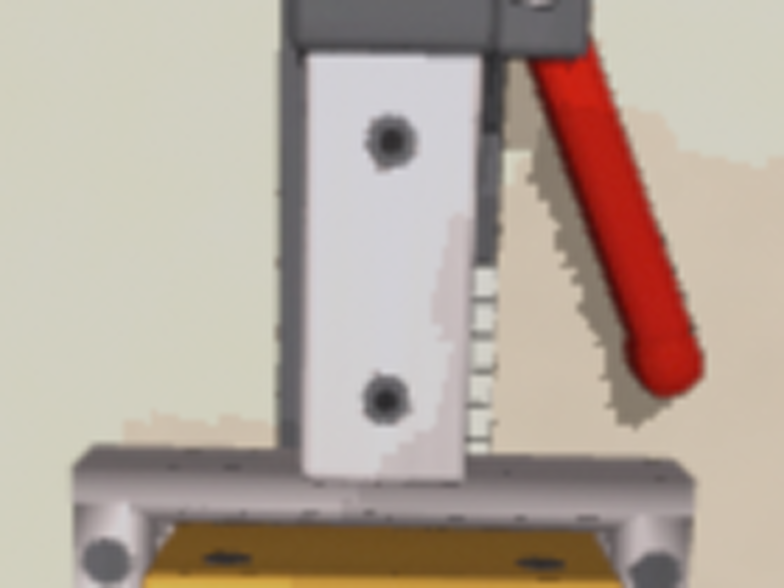

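View pics/w18b.png

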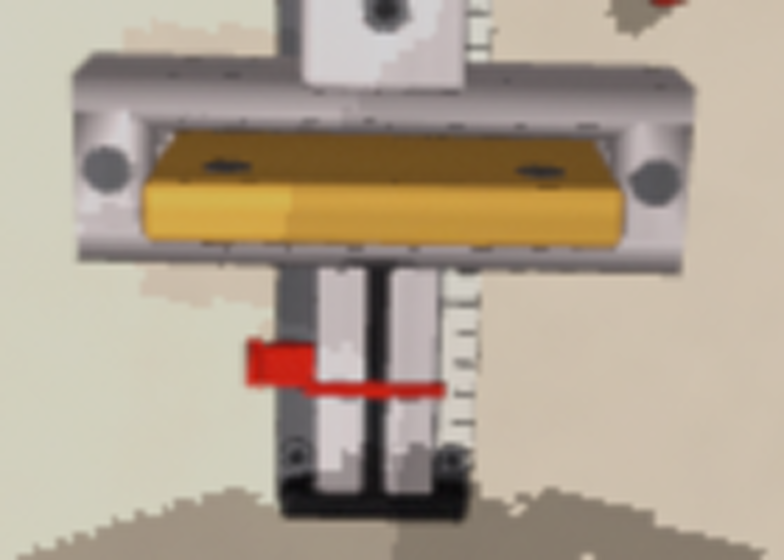

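Run:
```python
from h import *
w=np.load("w18.npz"); c={k:w[k] for k in w.files}
A=lambda x,y,z: px2w(c,215+x/5.6,75+y/5.6,z)
B=lambda x,y,z: px2w(c,215+x/5.6,145+y/5.6,z)
e=np.array([np.cos(.204),np.sin(.204),0]); n=np.array([-e[1],e[0],0]); H=np.array([.503,.0259,0])
def rep(name,p): d=p-H; print(name,p.round(4),"leg x %.4f y %.4f"%(d@e,d@n))
rep("frontL",B(78,263,.032));rep("frontR",B(682,273,.032));rep("rearL",B(72,75,.032)) ;rep("rearR",B(694,85,.032));rep("rearL low",B(95,53,.012));rep("rearR low",B(675,65,.012))
rep("markFL",B(310,395,.011));rep("markFR",B(444,398,.011)); rep("markBL",B(310,382,.011))
rep("neckL",A(303,478,.034));rep("neckR",A(465,480,.034)); rep("neckL2",A(308,60,.034));rep("neckR2",A(481,60,.034))
rep("lever end out",A(704,360,.032)); rep("lever end ctr",A(667,362,.032)); rep("lever free end",A(670,397,.032)); rep("clamp front",A(395,52,.036)); rep("leverpin",A(540,2,.036))
T=c["P"]@np.linalg.inv(c["tool_from_camera"]); print(T[:3,3])
```

```text
frontL [0.4819 0.0643 0.032 ] leg x -0.0129 y 0.0419
frontR [ 0.499  -0.0176  0.032 ] leg x -0.0127 y -0.0418
rearL [0.5075 0.0695 0.032 ] leg x 0.0132 y 0.0418
rearR [ 0.5245 -0.012   0.032 ] leg x 0.0134 y -0.0415
rearL low [0.5073 0.0695 0.012 ] leg x 0.0131 y 0.0418
rearR low [ 0.5242 -0.0129  0.012 ] leg x 0.0129 y -0.0423
markFL [0.4623 0.0281 0.011 ] leg x -0.0394 y 0.0104
markFR [0.4665 0.0077 0.011 ] leg x -0.0395 y -0.0104
markBL [0.4644 0.0286 0.011 ] leg x -0.0372 y 0.0104
neckL [0.5132 0.039  0.034 ] leg x 0.0126 y 0.0108
neckR [0.5177 0.018  0.034 ] leg x 0.0128 y -0.0107
neckL2 [0.5639 0.0491 0.034 ] leg x 0.0643 y 0.0104
neckR2 [0.5686 0.0284 0.034 ] leg x 0.0647 y -0.0109
lever end out [ 0.5396 -0.009   0.032 ] leg x 0.0288 y -0.0416
lever end ctr [ 0.5383 -0.0043  0.032 ] leg x 0.0285 y -0.0368
lever free end [ 0.534 -0.006  0.032] leg x 0.0239 y -0.0375
clamp front [0.567  0.0389 0.036 ] leg x 0.0653 y -0.0002
leverpin [0.5764 0.023  0.036 ] leg x 0.0713 y -0.0177
[0.47522675 0.02074782 0.09176897]
```

Run:
```python
from h import *
from scipy.optimize import least_squares
ct=cam("top"); cs=cam("scene")
for z in (.0,.04,.08,.12,.16,.2):
    p=px2w(ct,270,135,z); print(z,p.round(3),w2px(cs,p).round(0))
save("t19",ct["pixels"],(200,90,340,260),4.4)
```

```text
0.0 [0.688 0.059 0.   ] [327. 196.]
0.04 [0.678 0.056 0.04 ] [325. 185.]
0.08 [0.667 0.054 0.08 ] [323. 173.]
0.12 [0.657 0.052 0.12 ] [320. 160.]
0.16 [0.646 0.049 0.16 ] [318. 147.]
0.2 [0.636 0.047 0.2  ] [315. 133.]
```

View pics/t19.png

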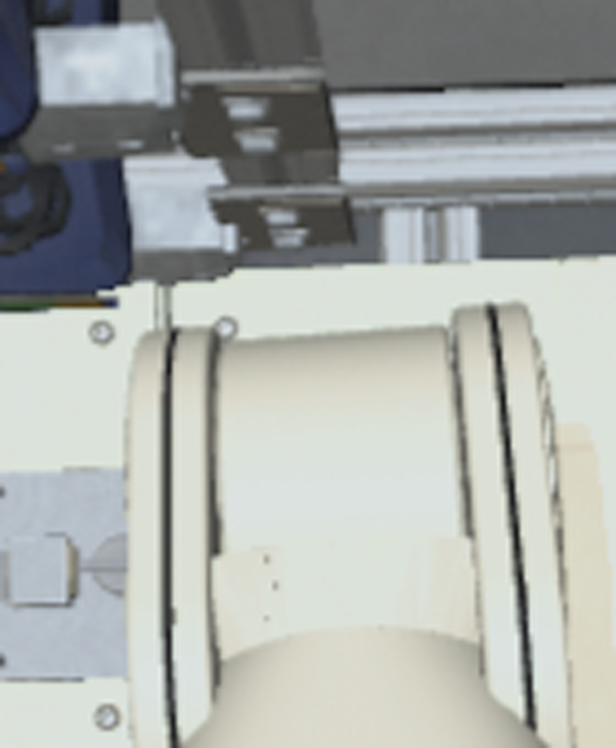

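apply_moves(plan=[0,0,0,0,0,0.12,0,0,0,0,0,0.24,0,0,0,0,0,0.36,0,0,0,0,0,0.48,0,0,0,0,0,0.6,0,0,0,0,0,0.72,0,0,0,0,0,0.84,0,0,0,0,0,0.96,0,0,0,0,0,1.08,0,0,0,0,0,1.2,0,0,0,0,0,1.32,0,0,0,0,0,1.4], grip=0.064)

```text
clock: 12.72
eef_pos: [0.4041, -0.1417, 0.0948]
tool_rot: [0.964, -0.246, 0.009, -0.105]
ft_force: [0.2, -0.8, -0.3]
grip_width: 0.0638
```

apply_moves(plan=[0,0,0,0,0,0.12,0,0,0,0,0,0.24,0,0,0,0,0,0.36,0,0,0,0,0,0.48,0,0,0,0,0,0.6,0,0,0,0,0,0.72,0,0,0,0,0,0.84,0,0,0,0,0,0.96,0,0,0,0,0,1.08,0,0,0,0,0,1.2,0,0,0,0,0,1.32,0,0,0,0,0,1.4])

```text
clock: 13.72
eef_pos: [0.2258, -0.2393, 0.0974]
tool_rot: [0.803, -0.557, -0.007, -0.213]
ft_force: [-0.6, 0.6, -0.6]
grip_width: 0.0642
```

Run:
```python
from h import *
T,o=tool(); print(o["eef_pos"],o["joint_pos"].round(3),o["grip_width"])
go([.5348,.0152,.095],.204-np.pi)
```

```text
[ 0.22578673 -0.23925326  0.09741923] [-1.168  0.191 -0.456  1.175  0.353  3.141] 0.06416479124529977
row [-0.1086, -0.3499, 0.1614] [-0.0345, 0.4866, 1.6955] rows>= 14.1
```

Run:
```python
from h import *
T,o=tool(); print(o["eef_pos"],o["joint_pos"].round(3), o["ft_force"])
go([.40,-.10,.15],-.1)
```

```text
[ 0.22578673 -0.23925326  0.09741923] [-1.168  0.191 -0.456  1.175  0.353  3.141] [-0.63936782  0.63811235 -0.62963346]
row [-0.0709, -0.2141, 0.0405] [-0.4515, 0.0368, -1.0945] rows>= 9.5
```

apply_moves(plan=[0,0,-0.02,0,0,0,0,0,-0.02,0,0,0,0,0,-0.02,0,0,0])

```text
clock: 13.97
eef_pos: [0.2222, -0.247, 0.1158]
tool_rot: [0.804, -0.556, -0.006, -0.213]
ft_force: [0.7, 0.0, -0.3]
grip_width: 0.0639
```

Run:
```python
from h import *
T,o=tool(); print(o["eef_pos"],o["tool_rot"],o["joint_pos"].round(3), o["ft_force"]); print(T[:3,:3].round(3))
```

```text
[ 0.22222937 -0.24700591  0.11582699] [ 0.80355205 -0.55588967 -0.00597222 -0.21273249] [-1.184  0.178 -0.415  1.232  0.349  3.123] [ 0.71137592  0.02682698 -0.25139455]
[[ 0.382 -0.896  0.227]
 [-0.891 -0.291  0.349]
 [-0.246 -0.335 -0.909]]
```

Run:
```python
from h import *
go([.38,-.10,.17],.0)
```

```text
row [-0.084, -0.2024, 0.0378] [-0.4557, 0.0128, -1.1908] rows>= 10.2
```

apply_moves(plan=[-0.008,-0.02,0.004,-0.045,0.001,-0.11,-0.016,-0.04,0.007,-0.09,0.002,-0.22,-0.024,-0.06,0.011,-0.135,0.004,-0.33,-0.032,-0.08,0.015,-0.18,0.005,-0.44,-0.04,-0.1,0.019,-0.22,0.006,-0.55,-0.05,-0.12,0.023,-0.265,0.007,-0.66,-0.058,-0.14,0.026,-0.31,0.009,-0.77,-0.066,-0.16,0.03,-0.35,0.01,-0.88,-0.075,-0.18,0.034,-0.4,0.011,-0.99,-0.084,-0.2024,0.0378,-0.43,0.012,-1.1,-0.084,-0.2024,0.0378,-0.4557,0.0128,-1.1908,-0.084,-0.2024,0.0378,-0.4557,0.0128,-1.1908])

```text
clock: 14.97
eef_pos: [0.3807, -0.0963, 0.1696]
tool_rot: [1.0, 0.005, -0.0, -0.002]
ft_force: [-0.3, 0.2, 0.7]
grip_width: 0.064
```

Run:
```python
from h import *
T,o=tool(); print(o["eef_pos"],o["tool_rot"],o["joint_pos"].round(3), o["ft_force"])
go([.45,.0,.15],1.1)
c=cam("scene"); save("s20",c["pixels"],None,1.4)
```

```text
[ 0.38067888 -0.0962885   0.16956109] [ 9.99988120e-01  4.55637593e-03 -9.48170146e-05 -1.72928953e-03] [-0.251  0.05  -0.316  1.206  0.003  2.882] [-0.30745026  0.21184227  0.69982448]
row [0.0702, -0.0956, 0.0199] [-0.0032, -0.0017, -1.0909] rows>= 8.7
```

View pics/s20.png

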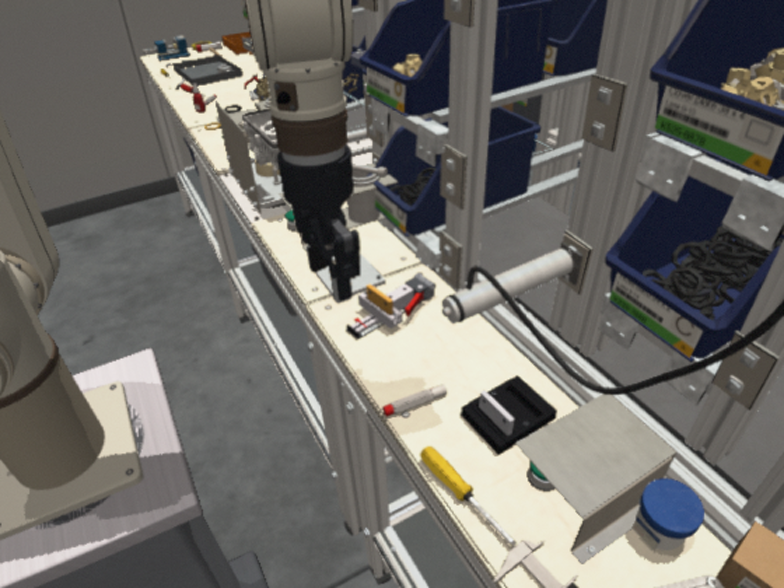

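apply_moves(plan=[0.007,-0.01,0.002,0,0,-0.12,0.014,-0.02,0.004,0,0,-0.24,0.022,-0.03,0.006,0,0,-0.36,0.029,-0.04,0.008,0,0,-0.48,0.036,-0.05,0.01,0,0,-0.6,0.043,-0.06,0.012,0,0,-0.72,0.05,-0.07,0.014,0,0,-0.84,0.058,-0.08,0.016,0,0,-0.96,0.07,-0.0956,0.02,0,0,-1.09,0.07,-0.0956,0.02,0,0,-1.2,0.07,-0.0956,0.02,0,0,-1.32,0.07,-0.0956,0.02,0,0,-1.44])

```text
clock: 16.02
eef_pos: [0.4489, -0.0034, 0.149]
tool_rot: [0.75, 0.661, 0.0, -0.003]
ft_force: [0.2, -0.1, -0.0]
grip_width: 0.0638
```

Run:
```python
from h import *
T,o=tool(); print(o["eef_pos"],o["joint_pos"].round(3), o["ft_force"])
go([.49,.0152,.12],.204-np.pi)
```

```text
[ 0.44894533 -0.0034145   0.14899859] [-0.011  0.178 -0.225  1.171  0.004  1.687] [ 0.20261816 -0.10406506 -0.0474197 ]
row [0.0235, 0.0385, 0.0289] [0.0012, -0.0064, -1.9015] rows>= 15.2
```

apply_moves(plan=[0.002,0.004,0.003,0,0,-0.12,0.004,0.007,0.005,0,0,-0.24,0.006,0.011,0.008,0,0,-0.36,0.008,0.014,0.01,0,0,-0.48,0.01,0.017,0.013,0,0,-0.6,0.012,0.02,0.016,0,0,-0.72,0.014,0.023,0.018,0,0,-0.84,0.016,0.026,0.021,0,0,-0.96,0.018,0.029,0.024,0,0,-1.08,0.02,0.032,0.026,0,0,-1.2,0.022,0.035,0.029,0,0,-1.32,0.0235,0.0385,0.029,0,0,-1.44])

```text
clock: 17.02
eef_pos: [0.4897, 0.0147, 0.1196]
tool_rot: [0.129, 0.992, 0.002, -0.002]
ft_force: [0.4, -0.7, -0.8]
grip_width: 0.0642
```

Run:
```python
from h import *
T,o=tool(); print(o["eef_pos"],o["joint_pos"].round(3), o["ft_force"])
go([.5348,.0152,.085],.204-np.pi)
```

```text
[0.48968312 0.01466266 0.11957636] [ 0.027  0.28  -0.173  1.122  0.005  0.285] [ 0.39240818 -0.72160671 -0.84451026]
row [-0.0437, 0.0119, 0.0344] [0.0044, -0.0043, -0.4623] rows>= 3.7
```

apply_moves(plan=[-0.012,0.003,0.009,0.001,-0.001,-0.12,-0.024,0.006,0.018,0.002,-0.002,-0.24,-0.036,0.009,0.027,0.003,-0.003,-0.36,-0.0437,0.0119,0.0344,0.0044,-0.0043,-0.4623,-0.0437,0.0119,0.0344,0.0044,-0.0043,-0.4623,-0.0437,0.0119,0.0344,0.0044,-0.0043,-0.4623])

```text
clock: 17.52
eef_pos: [0.5349, 0.015, 0.0853]
tool_rot: [-0.098, 0.995, -0.0, -0.0]
ft_force: [-0.0, 0.0, -0.7]
grip_width: 0.0643
```

Run:
```python
from h import *
T,o=tool(); print(o["eef_pos"],o["joint_pos"].round(3), o["ft_force"]); print("yaw",np.arctan2(T[1,0],T[0,0])+np.pi)
c=cam("wrist"); np.savez("w21.npz",**c); save("w21",c["pixels"],None,1.42)
go([.5348,.0152,.03],.204-np.pi)
go([.5348,.0152,-.016],.204-np.pi)
```

```text
[0.53488941 0.01504575 0.08533842] [ 0.028  0.39  -0.109  1.072 -0.    -0.169] [-0.00869988  0.01013056 -0.7385468 ]
yaw 0.19683423519648624
row [0.0002, 0.0001, 0.0559] [-0.0005, 0.0005, -0.0064] rows>= 1.3
row [0.0002, 0.0001, 0.1019] [-0.0005, 0.0005, -0.0064] rows>= 2.4
```

View pics/w21.png

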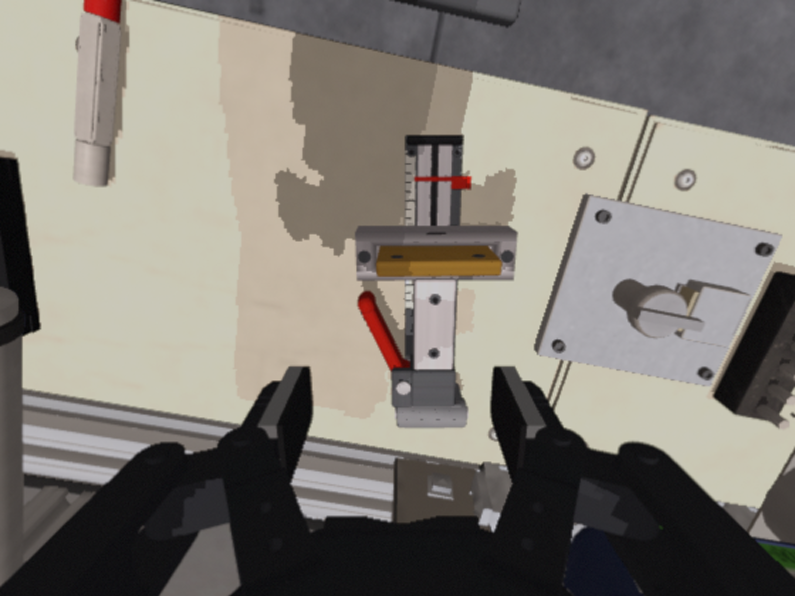

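apply_moves(plan=[0,0,0.02,0,0,-0.006,0,0,0.04,0,0,-0.006,0,0,0.062,0,0,-0.006,0,0,0.062,0,0,-0.006])

```text
clock: 17.9
eef_pos: [0.5322, 0.0154, 0.0212]
tool_rot: [-0.102, 0.995, -0.0, -0.002]
ft_force: [-1.5, -0.2, -0.3]
grip_width: 0.0642
```

Run:
```python
from h import *
T,o=tool(); print(o["eef_pos"], o["ft_force"]); print("yaw",np.arctan2(T[1,0],T[0,0])+np.pi)
c=cam("wrist"); np.savez("w22.npz",**c); save("w22",c["pixels"],(180,60,400,300),2.5)
c=cam("scene"); save("s22",c["pixels"],(220,150,360,255),5.7)
go([.5348,.0152,-.016],.204-np.pi)
```

```text
[0.53219346 0.01539789 0.02122091] [-1.50780826 -0.17491482 -0.26764745]
yaw 0.20529967001737504
row [0.0003, -0.0003, 0.0405] [-0.0006, 0.0005, 0.0023] rows>= 1.0
```

View pics/w22.png

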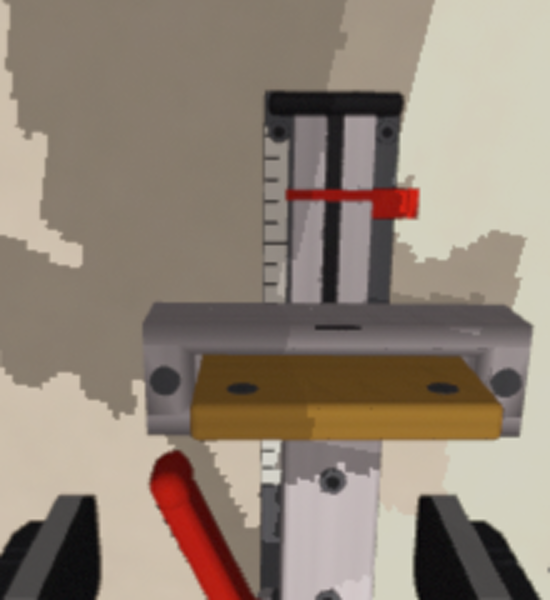

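View pics/s22.png

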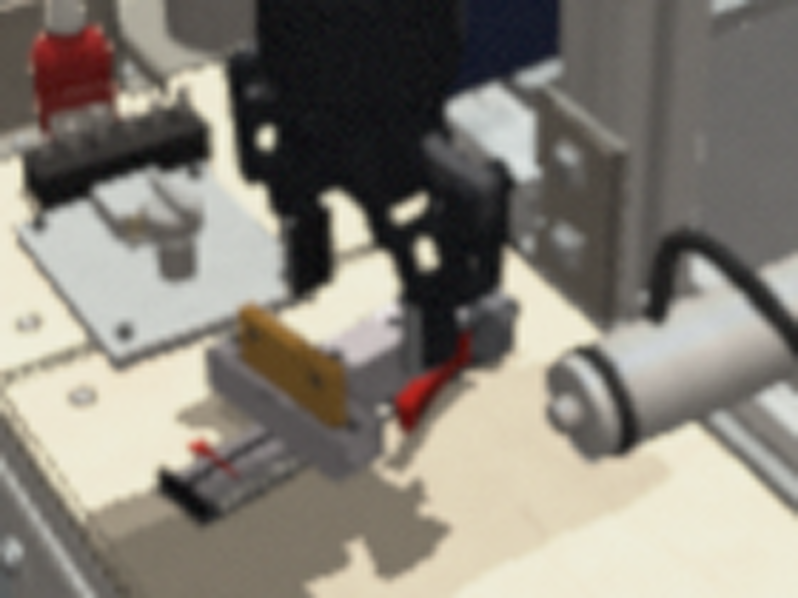

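apply_moves(plan=[0,0,0.012,0,0,0,0,0,0.022,0,0,0,0,0,0.03,0,0,0,0,0,0.036,0,0,0,0,0,0.036,0,0,0])

```text
clock: 18.42
eef_pos: [0.5353, 0.0157, -0.0126]
tool_rot: [-0.104, 0.995, -0.0, 0.0]
ft_force: [0.1, 0.3, -1.0]
grip_width: 0.0641
```

Run:
```python
from h import *
T,o=tool(); print(o["eef_pos"], o["ft_force"]); print("yaw",np.arctan2(T[1,0],T[0,0])+np.pi)
c=cam("wrist"); np.savez("w23.npz",**c); save("w23",c["pixels"],(160,60,400,300),2.5)
c=cam("scene"); save("s23",c["pixels"],(220,150,360,255),5.7)
go([.5348,.0152,-.016],.204-np.pi)
```

```text
[ 0.53527074  0.01572326 -0.01256301] [ 0.0998527   0.31271627 -0.99972491]
yaw 0.20782413554919899
row [0.0014, -0.0003, 0.0044] [-0.001, 0.0019, 0.0039] rows>= 0.1
```

View pics/w23.png

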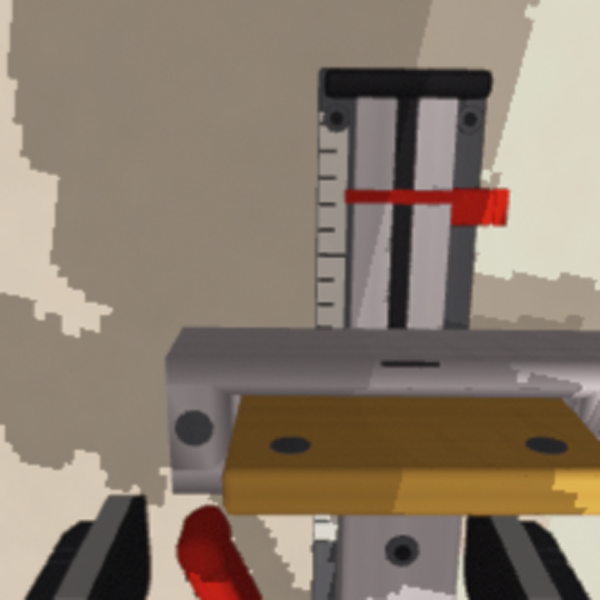

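View pics/s23.png

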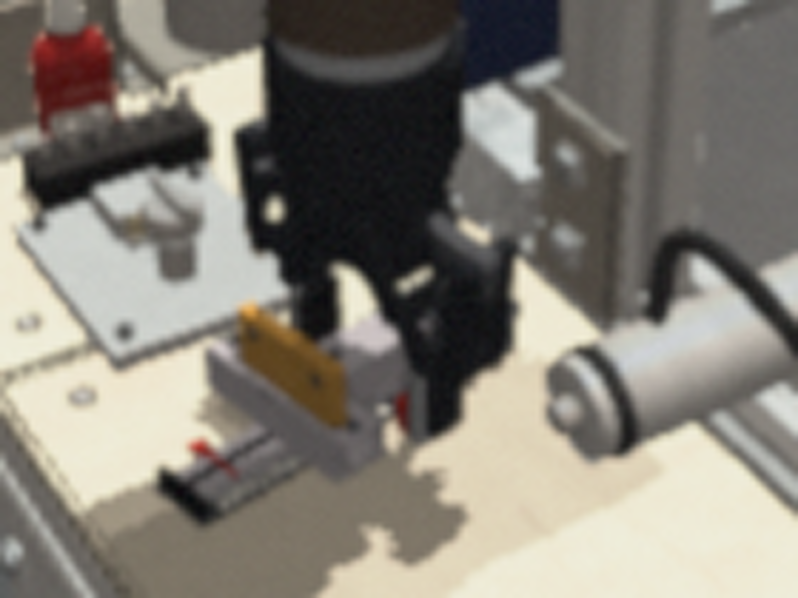

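apply_moves(plan=[0,0,0.004,0,0,0,0.003,0,0.004,0,0,0,0.006,0,0.004,0,0,0,0.009,0,0.004,0,0,0,0.012,0,0.004,0,0,0,0.012,0,0.004,0,0,0])

```text
clock: 19.02
eef_pos: [0.5262, 0.0134, -0.015]
tool_rot: [-0.104, 0.995, -0.0, 0.003]
ft_force: [5.7, 0.9, -3.0]
grip_width: 0.064
```

```bash
cat >> h.py <<'E'
e=np.array([np.cos(.204),np.sin(.204),0]); n=np.array([-e[1],e[0],0]); H=np.array([.503,.0259,0])
def legst():
    T,o=tool(); d=T[:3,3]-H; f=o["ft_force"]
    print("eef leg x %.4f y %.4f z %.4f"%(d@e,d@n,T[2,3]),"F leg x %.1f y %.1f z %.1f"%(f@e,f@n,f[2]),"yaw %.3f"%(np.arctan2(T[1,0],T[0,0])+np.pi),"grip %.4f"%o["grip_width"],"t",round(o["clock"],2))
E
python3 - <<'E'
from h import *
legst()
c=cam("wrist"); np.savez("w24.npz",**c); save("w24",c["pixels"],(180,60,420,300),2.5); legst()
E
```

```text
eef leg x 0.0202 y -0.0170 z -0.0150 F leg x 5.8 y -0.2 z -3.0 yaw 0.208 grip 0.0640 t 19.02
eef leg x 0.0202 y -0.0169 z -0.0150 F leg x 5.0 y 0.2 z -3.9 yaw 0.208 grip 0.0642 t 19.07
```

View pics/w24.png

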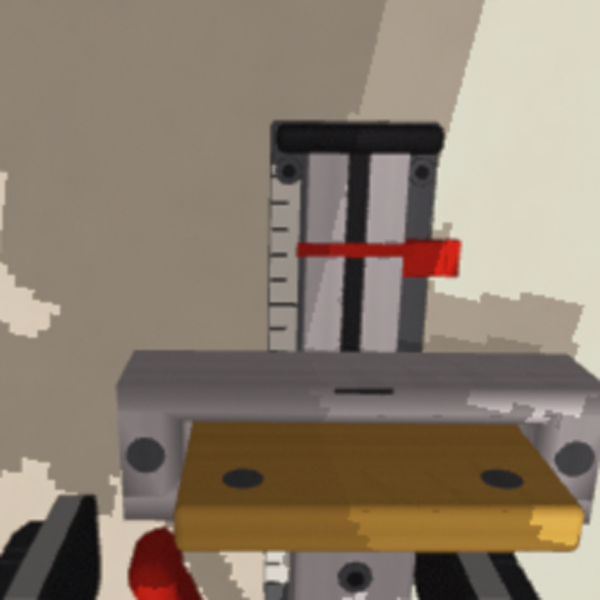

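```bash
cat >> h.py <<'E'
def meas(c,x0,y0,k,front,mark):
    r=[]
    for (x,y) in front: r.append((px2w(c,x0+x/k,y0+y/k,.032)-H)@e)
    m=[(px2w(c,x0+x/k,y0+y/k,.011)-H)@e for x,y in mark]
    print("front",np.round(r,4),"mark",np.round(m,4),"diff front-mark %.4f"%(np.mean(r)-np.mean(m)))
E
python3 - <<'E'
from h import *
w=np.load("w24.npz"); c={k:w[k] for k in w.files}
save("w24z",c["pixels"],(220,130,420,280),4)
meas(c,180,60,2.5,[(120,384),(598,388)],[(300,243),(402,242)])
w=np.load("w22.npz"); c={k:w[k] for k in w.files}
meas(c,180,60,2.5,[(145,325),(530,328)],[(288,190),(370,190)])
E
```

```text
front [-0.0185 -0.0182] mark [-0.0389 -0.0392] diff front-mark 0.0207
front [-0.0123 -0.0118] mark [-0.0387 -0.0388] diff front-mark 0.0267
```

View pics/w24z.png

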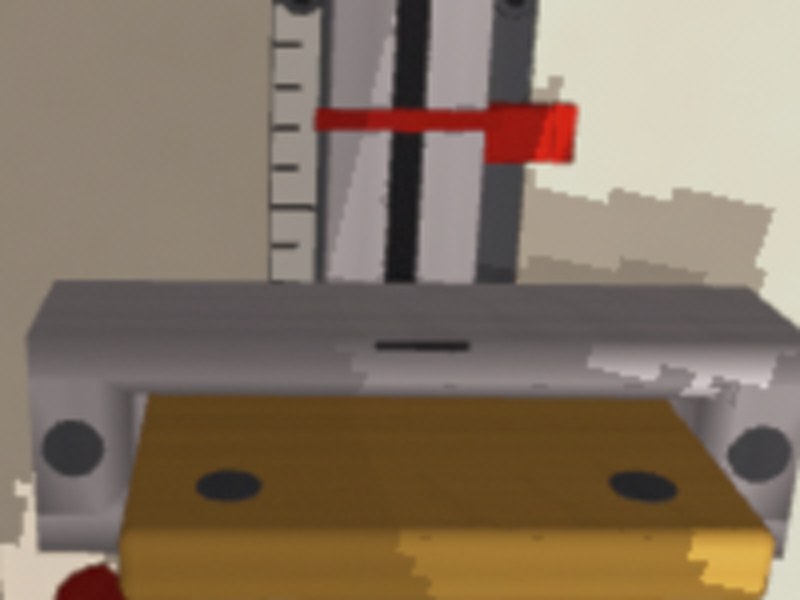

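apply_moves(plan=[0.004,0,0,0,0,0,0.008,0,0,0,0,0,0.012,0,0,0,0,0,0.016,0,0,0,0,0,0.019,0,0,0,0,0,0.0207,0,0,0,0,0,0.0207,0,0,0,0,0,0.0207,0,0,0,0,0])

```text
clock: 19.73
eef_pos: [0.506, 0.0093, -0.015]
tool_rot: [-0.104, 0.995, -0.0, 0.003]
ft_force: [4.4, 0.7, -3.0]
grip_width: 0.0644
```

Run:
```python
from h import *
legst()
c=cam("wrist"); np.savez("w25.npz",**c); save("w25",c["pixels"],(200,130,400,280),4); legst()
```

```text
eef leg x -0.0004 y -0.0169 z -0.0150 F leg x 4.4 y -0.2 z -3.0 yaw 0.208 grip 0.0644 t 19.73
eef leg x -0.0004 y -0.0168 z -0.0150 F leg x 5.6 y 0.6 z -2.4 yaw 0.208 grip 0.0640 t 19.78
```

View pics/w25.png

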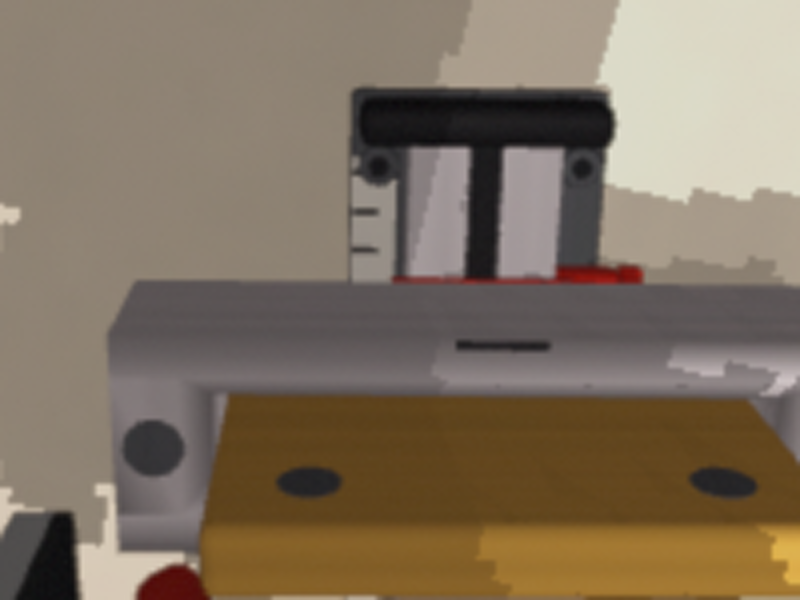

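Run:
```python
from h import *
w=np.load("w25.npz"); c={k:w[k] for k in w.files}
meas(c,200,130,4,[(110,335)],[(395,277),(550,277)])
print([((px2w(c,200+x/4,130+y/4,.012)-H)@e).round(4) for x,y in ((140,282),(700,284))])
# same for w24 bottom edge vs top edge
w=np.load("w24.npz"); c={k:w[k] for k in w.files}
print([((px2w(c,220+x/4,130+y/4,.012)-H)@e).round(4) for x,y in ((58,282),(740,289))], [((px2w(c,220+x/4,130+y/4,.032)-H)@e).round(4) for x,y in ((30,335),(797,340))],[((px2w(c,220+x/4,130+y/4,.011)-H)@e).round(4) for x,y in ((317,108),(485,108))])
```

```text
front [-0.039] mark [-0.039  -0.0391] diff front-mark 0.0000
[np.float64(-0.0386), np.float64(-0.0386)]
[np.float64(-0.018), np.float64(-0.0175)] [np.float64(-0.0184), np.float64(-0.0183)] [np.float64(-0.039), np.float64(-0.0391)]
```

apply_moves(plan=[0.0003,0,0,0,0,0,0.0003,0,0,0,0,0,0.0003,0,0,0,0,0,0.0003,0,0,0,0,0])

```text
clock: 20.12
eef_pos: [0.5061, 0.0093, -0.015]
tool_rot: [-0.104, 0.995, -0.0, 0.003]
ft_force: [4.0, 1.5, -2.5]
grip_width: 0.0642
```

apply_moves(plan=[0,0.002,0,0,0,0,0,0.004,0,0,0,0,0,0.004,0,0,0,0], grip=0.054)

```text
clock: 20.37
eef_pos: [0.5062, 0.012, -0.0143]
tool_rot: [-0.104, 0.995, -0.002, 0.004]
ft_force: [6.2, -2.0, 0.4]
grip_width: 0.0541
```

Run:
```python
from h import *
legst()
c=cam("wrist"); np.savez("w26.npz",**c); save("w26",c["pixels"],(180,130,420,310),3.3); legst()
```

```text
eef leg x 0.0004 y -0.0143 z -0.0143 F leg x 5.7 y -3.2 z 0.4 yaw 0.208 grip 0.0541 t 20.37
eef leg x 0.0003 y -0.0142 z -0.0143 F leg x 5.6 y -2.5 z 1.0 yaw 0.208 grip 0.0542 t 20.42
```

View pics/w26.png

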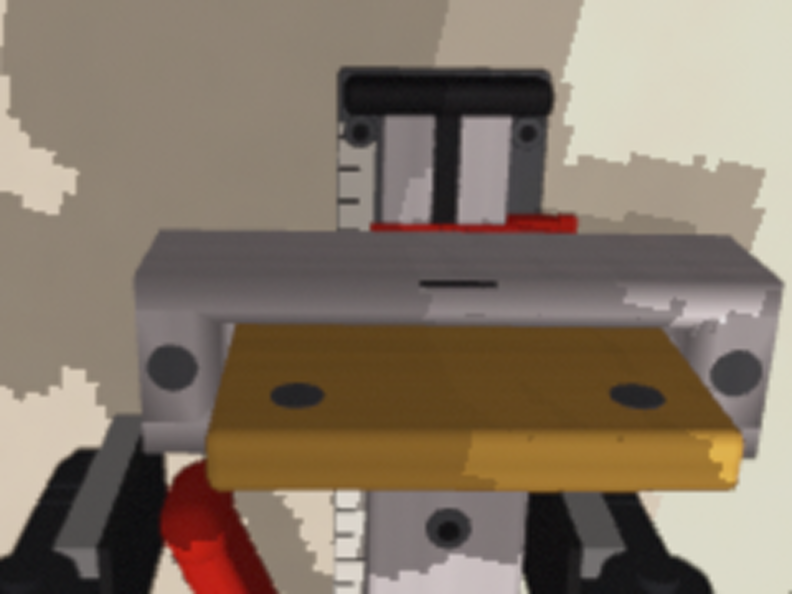

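apply_moves(plan=[0.0006,0.002,0,0,0,0,0.0008,0.004,0,0,0,0,0.0008,0.004,0,0,0,0], grip=0.046)

```text
clock: 20.67
eef_pos: [0.5056, 0.0155, -0.0137]
tool_rot: [-0.103, 0.995, -0.002, 0.005]
ft_force: [6.3, -2.7, 2.8]
grip_width: 0.0462
```

Run:
```python
from h import *
legst()
c=cam("wrist"); np.savez("w27.npz",**c); save("w27",c["pixels"],(180,130,420,310),3.3); legst()
```

```text
eef leg x 0.0004 y -0.0107 z -0.0137 F leg x 5.6 y -4.0 z 2.8 yaw 0.207 grip 0.0462 t 20.67
eef leg x 0.0004 y -0.0107 z -0.0137 F leg x 4.7 y -3.8 z 2.9 yaw 0.207 grip 0.0462 t 20.72
```

View pics/w27.png

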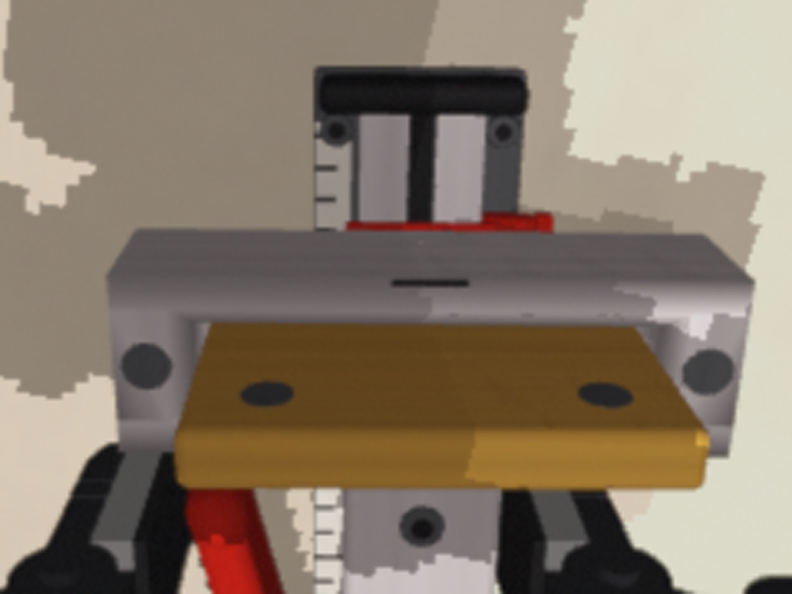

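Run:
```python
from h import *
w=np.load("w27.npz"); c={k:w[k] for k in w.files}
meas(c,180,130,3.3,[(108,273),(754,280)],[(350,222),(482,222)])
print([((px2w(c,180+x/3.3,130+y/3.3,.012)-H)@e).round(4) for x,y in ((138,230),(706,234))])
```

```text
front [-0.0384 -0.0379] mark [-0.0389 -0.039 ] diff front-mark 0.0009
[np.float64(-0.0378), np.float64(-0.0377)]
```

apply_moves(plan=[0.001,0.001,0,0,0,0,0.0018,0.002,0,0,0,0,0.0018,0.003,0,0,0,0,0.0018,0.003,0,0,0,0], grip=0.041)

```text
clock: 21.05
eef_pos: [0.5041, 0.0177, -0.0134]
tool_rot: [-0.103, 0.995, -0.003, 0.006]
ft_force: [7.7, -4.3, 3.7]
grip_width: 0.0411
```

Run:
```python
from h import *
legst()
c=cam("wrist"); np.savez("w28.npz",**c); save("w28",c["pixels"],(180,130,420,310),3.3); legst()
```

```text
eef leg x -0.0006 y -0.0083 z -0.0134 F leg x 6.7 y -5.8 z 3.7 yaw 0.207 grip 0.0411 t 21.05
eef leg x -0.0006 y -0.0083 z -0.0134 F leg x 6.8 y -5.3 z 2.7 yaw 0.207 grip 0.0409 t 21.1
```

View pics/w28.png

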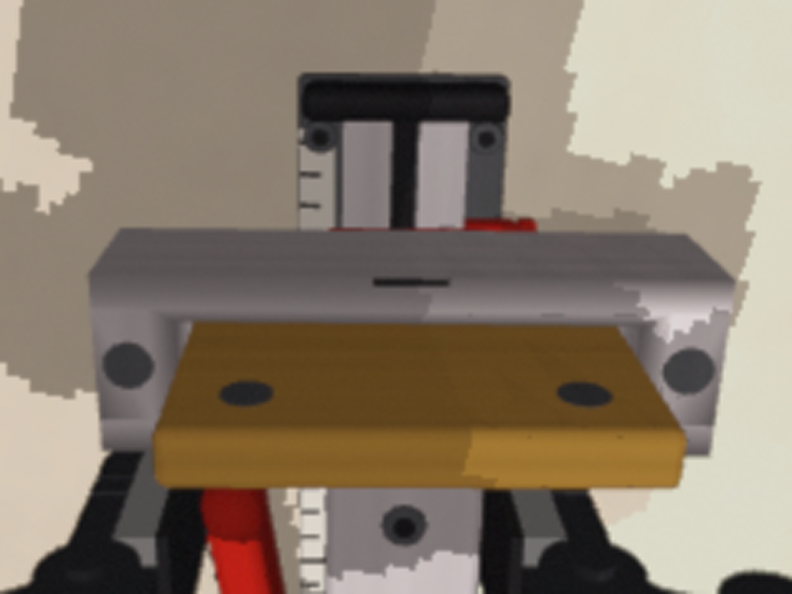

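apply_moves(plan=[0.0003,0.0015,0,0,0,0,0.0005,0.0025,0,0,0,0,0.0005,0.0025,0,0,0,0], grip=0.036)

```text
clock: 21.35
eef_pos: [0.5034, 0.0201, -0.0133]
tool_rot: [-0.103, 0.995, -0.002, 0.006]
ft_force: [8.0, -4.0, 3.5]
grip_width: 0.0361
```

apply_moves(plan=[0.0003,0.001,0,0,0,0,0.0003,0.001,0,0,0,0,0.0003,0.001,0,0,0,0,0.0003,0.001,0,0,0,0], grip=0.02)

```text
clock: 21.68
eef_pos: [0.5027, 0.0231, -0.0127]
tool_rot: [-0.103, 0.995, -0.0, 0.006]
ft_force: [5.1, 3.5, 9.1]
grip_width: 0.0284
```

Run:
```python
from h import *
legst()
c=cam("wrist"); np.savez("w29.npz",**c); save("w29",c["pixels"],(180,130,420,310),3.3); legst()
```

```text
eef leg x -0.0009 y -0.0027 z -0.0127 F leg x 5.7 y 2.4 z 9.1 yaw 0.206 grip 0.0284 t 21.68
eef leg x -0.0009 y -0.0027 z -0.0127 F leg x 5.1 y 1.9 z 9.6 yaw 0.206 grip 0.0279 t 21.73
```

View pics/w29.png

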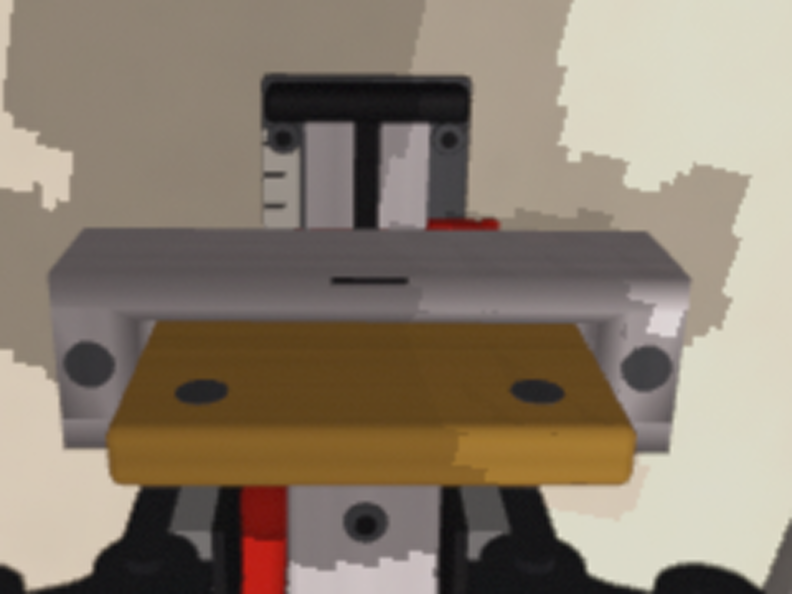

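apply_moves(plan=[0,0,0,0,0,0,0,0,0,0,0,0,0,0,0,0,0,0,0,0,0,0,0,0], grip=0.02)

```text
clock: 22.07
eef_pos: [0.5027, 0.0231, -0.0127]
tool_rot: [-0.103, 0.995, -0.0, 0.006]
ft_force: [5.4, 3.0, 8.1]
grip_width: 0.0283
```

Run:
```python
from h import *
legst()
c=cam("wrist"); np.savez("w30.npz",**c); save("w30",c["pixels"],(180,180,400,345),3.6); legst()
cs=cam("scene"); save("s30",cs["pixels"],(220,150,360,255),5.7)
meas(c,180,130,3.3,[(50,273),(690,278)],[(430,220),(495,222)])
```

```text
eef leg x -0.0009 y -0.0027 z -0.0127 F leg x 5.9 y 1.9 z 8.1 yaw 0.206 grip 0.0283 t 22.07
eef leg x -0.0009 y -0.0027 z -0.0127 F leg x 5.2 y 1.9 z 8.1 yaw 0.206 grip 0.0280 t 22.12
front [-0.0395 -0.0391] mark [-0.0404 -0.0401] diff front-mark 0.0009
```

View pics/w30.png

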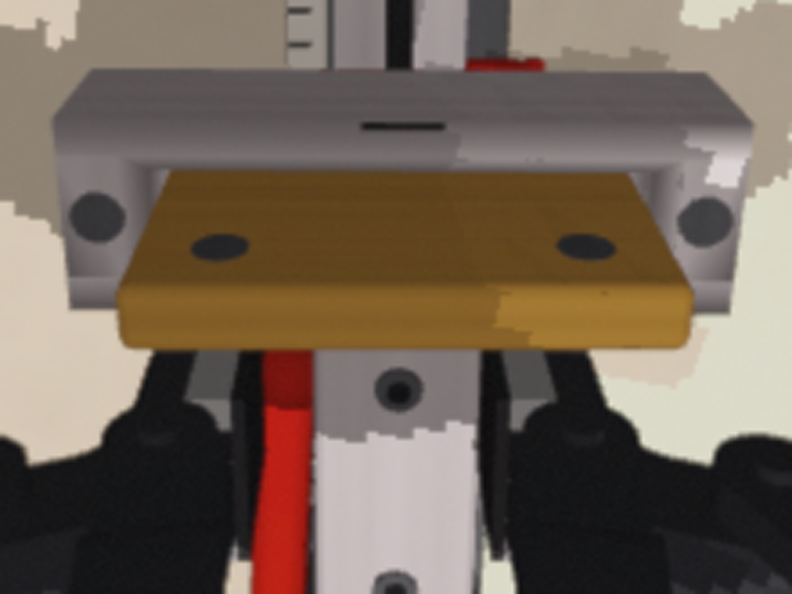

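View pics/s30.png

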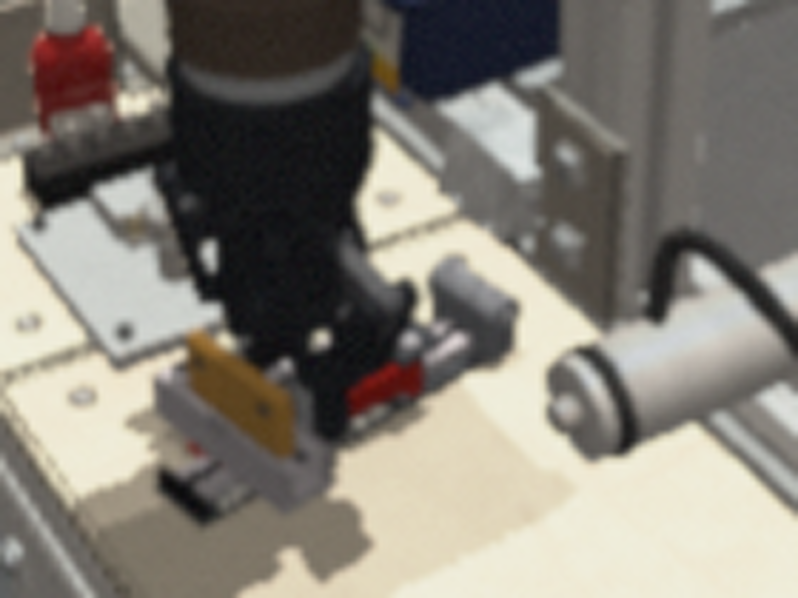

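Run:
```python
from h import *
legst()
w=np.load("w30.npz"); c={k:w[k] for k in w.files}
print("front",[((px2w(c,180+x/3.6,180+y/3.6,.032)-H)@e).round(4) for x,y in ((54,122),(752,126))],"low",[((px2w(c,180+x/3.6,180+y/3.6,.012)-H)@e).round(4) for x,y in ((95,69),(706,73))])
L=lambda x,y,z=.032:(lambda d:(round(d@e,4),round(d@n,4)))(px2w(c,180+x/3.6,180+y/3.6,z)-H)
print("lever inner",L(312,360),L(305,590),"neck",L(313,360,.034),L(313,590,.034))
print(bot.job_done())
```

```text
eef leg x -0.0009 y -0.0027 z -0.0127 F leg x 6.1 y 1.7 z 8.6 yaw 0.206 grip 0.0283 t 22.17
front [np.float64(-0.039), np.float64(-0.0387)] low [np.float64(-0.0392), np.float64(-0.0389)]
lever inner (np.float64(-0.0063), np.float64(-0.0104)) (np.float64(0.0308), np.float64(-0.0119)) neck (np.float64(-0.0076), np.float64(-0.0101)) (np.float64(0.0289), np.float64(-0.0106))
the job is handed in; nothing more can be done
None
```

I finished and handed in the job at about 22 s on the robot's clock. There is no verdict yet.

**What I did**
- I took the brass blade by its ends with the tool tilted 0.5 rad, to stay clear of the cable hanging behind the rack. I slid it into the head's slot until it met the floor and opened the fingers.
- With the fingers on both sides of the neck and lever, I drew the leg about 26.7 mm and held it at the mark with the lever open. I then closed the jaws in steps so that the right finger pressed the lever flat. The grip is still on.

**What the last checks showed**
- **Mark:** the head's front edge measured within about 0.5 mm of the red line. The spring was pulling on the fingers with about 5 to 6 N.
- **Lever:** it lies along the neck with an estimated error of about 0.04 rad, on the over-closed side. That is close to the 0.05 rad limit in size, and the camera cannot resolve it more finely.
- **Blade:** the contact force came at the tool height I had worked out for full depth, and the blade looks upright in the slot. I did not measure its final depth any more closely than that.
- **Bystanders:** the steel blade, gauge, bit block and locker looked undisturbed in the later scene pictures.

**What went wrong or disagreed**
- **First grasp missed:** the fingertips sit about 22 mm behind the reported tool point, so the fingers closed without touching the brass blade. I corrected for this afterwards.
- **Wrong turn at the wrist:** I turned joint 6 the wrong way to its limit (reading 3.141 rad, range given as 3.14), which swung the arm aside. It touched nothing and I backed it out. If the judge counts that reading as past the range, the run would fail.
- **Grip width:** at the end it read 28.3 mm against the nominal 32.5 mm for neck and lever together. I put this down to pad compression and did not confirm it.

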